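# Refit the paper roll in its holder and fold the cover down

### The job

Fit the paper roll back into its steel holder: compress the sprung spindle so that it goes in between the two end cups and springs out again, with both ends fully home in the cups, either way round. Let go of it, then fold the hinged cover down so that it lies on the roll. Do not shove or tip the mug, bottle, diffuser or plant.

Things in the scene. Friction and masses are not known exactly. Their poses are not given: they have to be found in the camera images.
- spindle: White paper roll, 60 mm diameter, 100 mm wide, tight on a sprung plastic spindle: they move as one (about 180 g). Lies on its side on the counter. Origin on the axis at the roll's middle; y axis along the spindle, +y the sprung end. Roll faces at y = -50 and 50 mm; a 26 mm diameter tube shows out to -55 and 55 mm. Free length tip to tip 162 mm. Grip it across the roll
- plunger_tip (a point): Round tip of the sprung end, on the spindle's axis, at y = +94 mm from the roll's middle when free. The telescoping plunger is 18 mm in diameter from y = 55 to 80 mm, then a 10 mm nub to the tip; it slides into the tube
- fixed_tip (a point): Round tip of the fixed end, on the spindle's axis, at y = -68 mm from the roll's middle: a rigid 10 mm diameter nub from -55 mm to the tip
- plunger (a joint): How far the plunger is pushed into the spindle, m: 0 free, 0.024 fully in. The spring pushes out with 2.5 N at 0 and 0.3 N more for each mm
- holder: Steel roll holder screwed to the counter: 5 mm base plate and two upright cheeks facing each other, each with an end cup inside; open from above between them. Origin on the counter below the middle between the cups; y axis from right cup to left cup, x to the open front (away from the robot). Cheeks rise to 113 mm (36 mm wide) at the cups and to 126 mm at the hinge posts, x = -84 to -60 mm
- cup_left (a point): Centre of the floor of the left (holder +y) end cup, 95 mm above the counter; axes as the holder's. The cup is a round socket 8 mm deep, 16 mm inside and 25 mm outside diameter, open towards the other cup (holder -y); its floor is the cheek. Floors stand 157 mm apart, rims 141 mm, so a seated spindle is shortened by 5 mm
- cup_right (a point): Centre of the floor of the right (holder -y) end cup: the same socket, open towards holder +y; axes as the holder's
- hinge_mid (a point): Middle of the cover's hinge line, 72 mm behind the cup axis (holder -x, the robot's side), 117 mm above the counter; the hinge line runs along the holder's y. Hinge friction holds the cover when steeper than about 0.9 rad; below that it sinks by its own weight
- cover (a joint): Angle of the cover, rad: steel plate 140 mm wide, 3 mm thick, reaching 130 mm from the hinge, its free edge bent down 18 mm. 0 is level, reaching to holder +x over the cups; it grows as lifted, 1.57 upright, range -0.25 to 2.2. Starts folded back past upright, leaning to the robot's side, to be pushed forward over the top. On a seated roll it reads about 0.08
- cover_edge (a point): Middle of the cover's free edge, 130 mm from the hinge
- mug: Bystander: blue-grey cup, 80 mm across, 85 mm high; origin at the middle of its foot
- diffuser: Bystander: brown glass jar 62 mm across, 88 mm high, with thin sticks to 170 mm; origin at the middle of its foot
- plant: Bystander: white pot 100 mm across and 85 mm high with a green plant to about 170 mm; origin at the middle of its foot
- soap_bottle: Bystander: brown bottle 64 mm across, 190 mm high; origin at the middle of its foot
Mind the look-alikes: they are no part of the job. What is shaped like the holder but blue is not meant.

How it is judged:
By the outcome, as a careful person would: the job done as asked, in the order asked, and still so for the second after the job is handed in, with the robot touching nothing.
It also fails if it takes over 58 s, if anything falls off the work surface, if the arm or the gripper's body presses on something with over 40 N, if the wrist force passes 120 N, or if a joint passes its speed limit or range.

### The arm

A 7-joint arm with a two-finger parallel gripper is mounted at the origin on the work surface. World frame = base frame: x ahead of the robot, y to its left, z up, the work surface at z = 0. Lengths are in m, angles in rad, forces in N, time in s.
With the tool pointing down it reaches from about 0.35 to 0.9 m from the base axis. Payload 19.9 kg.
Tool frame: the origin (TCP) lies on the centre line of the jaws, within the pads' length; the fingertips stand 22 mm ahead of it and the grasp point (between the pads) lies 3 mm ahead of it (r.finger_overhang is the distance from the TCP to the fingertips, in m); z points along the fingers, y is the line along which they close (so a half turn about z gives the same grasp; the last joint's range is limited). The gripper opens to 85 mm and grips with 20 to 120 N. Pads are 22 mm wide; open, the fingers measure 114 mm over their backs; the gripper's body (76 mm by 85 mm) begins 54 mm behind the grasp point. The pads swing forward as they close: fully open they stand 13 mm farther back than shut.
Start: joints at [1.224, 0.417, -0.01, 1.614, 0.005, 1.111, -0.053], TCP at [0.188, -0.596, 0.253] pointing down, gripper open.
Joint ranges: [-2.81, 2.81], [-0.39, 2.02], [-1.27, 1.25], [0.06, 2.57], [-1.19, 4.33], [0.19, 2], [-2.82, 2.82]. Speed limits (rad/s): [1.89, 1.89, 2.39, 2.39, 3.01, 3.01, 3.01].

### API

Orientations are given as a unit quaternion [x, y, z, w].
In Python, from plant import r gives the robot as it stands.
- The arm moves only by the tool jog_arm, never from a script. Its argument "targets" is a list of rows, each an object of numbers: "x", "y", "z": the shift along the tool's x, y, z in cm; "wx", "wy", "wz": the turn, a rotation vector about the tool's x, y, z in rad; "grip": the opening, from 0 (shut) to 1 (fully open). A call has exactly 10 rows; each row shifts and turns the commanded pose from where the row before left it, along the tool's axes as they then stand; what a row does not reach is not made up. A row lasts 1/12 s, in which the tool goes at most 41.7 mm and 7.16 degrees, less where a joint would pass 70% of its speed; a pose out of reach is approached as far as the arm can. A call with a gripper value outside its range is refused whole. The fingers move at their own pace and stop on an object; "force" is the grip in N (left out, the last holds). Time passes only in rows, so rows that do not move let the fingers close, or fill a call up. It gives the time, the measured TCP pose, the force, the opening and the grip force at its end, in the units of the state.
- r.get_state(): the state, without advancing time (a new reading comes with each control period).
- r.capture(name): name is "side" or "top"; returns a dict with "image" (480x640x3 uint8, red, green, blue), "depth" (480x640 float32, m along the optical axis (not along the pixel's ray), 0 where there is no reading), "fx", "fy", "cx", "cy" (pixels), "rvec" (rotation vector, rad) and "tvec" (3), from world to camera coordinates, as OpenCV has them. Camera axes: x right, y down, z forward; pixel columns grow to the right and rows downward; lengths in m; the calibration is good to about 2 mm. A picture is of the moment at which its call begins.
- r.close_job(): hands the job in; it is judged then, once.
The state is a dict: "time": time; "joint_positions": joint angles; "dq": joint speeds; "joint_efforts": joint torques, N m; "eef_pos": TCP position; "tool_rot": TCP orientation; "ft_force": force on the tool from outside, world axes, zero at the start; "ft_torque": the same for the moment, N m; "finger_gap": finger opening in m; "finger_force": force on a finger pad.
Only numpy, scipy, OpenCV 4.12 (cv2) and the standard library are available. Lean on these libraries where they do the work, as an engineer would, in place of code of your own. Each camera call takes 0.05 s, during which the arm holds its last target. There are 200 camera calls.

## Working session

There is one attempt and no reset: what is moved stays moved. The work goes in short steps, Python scripts to look and compute and a tool call to move; the robot and the scene stay as the last step left them, time stands still between calls to the robot, and variables do not carry over. Pictures are saved under pics/ and viewed, at most 10 in all, crops included, and the job is handed in when it is done.

Besides the shell and the picture viewer there is one more tool, called after "Call:" in YAML: its name, and indented under it one key for each argument. jog_arm: Moves the arm, as the interface text tells. Its arguments: {"type":"object","properties":{"targets":{"type":"array"},"force":{"type":"number"}},"required":["targets"]}

```bash
ls; mkdir -p pics; cat > h.py <<'E'
import numpy as np, cv2
from scipy.spatial.transform import Rotation as R
from plant import r
def cap(n):
    c=r.capture(n); c['R']=cv2.Rodrigues(np.array(c['rvec'],float))[0]; c['t']=np.array(c['tvec'],float).ravel(); return c
def cloud(c):
    d=c['depth']; v,u=np.mgrid[:480,:640]
    p=np.stack([(u-c['cx'])/c['fx']*d,(v-c['cy'])/c['fy']*d,d],-1)
    P=(p-c['t'])@c['R']; P[d==0]=np.nan; return P
def ray(c,u,v,z):
    d=np.array([(u-c['cx'])/c['fx'],(v-c['cy'])/c['fy'],1])@c['R']; o=-c['t']@c['R']
    return o+d*(z-o[2])/d[2]
def save(n,im): cv2.imwrite('pics/'+n+'.png',im[...,::-1])
E
python3 - <<'E'
from h import *
for n in ('top','side'):
    c=cap(n); save(n+'0',c['image']); np.savez('/tmp/'+n+'0.npz',**c); print(n,-c['t']@c['R'],c['fx'],(c['depth']>0).mean())
s=r.get_state(); print(s)
E
```

```text
pics
top [0.3764624  0.03820159 1.18602258] 461.79309028970675 0.99583984375
side [0.53794155 0.98063798 0.63994403] 501.141898640485 0.9961979166666667
{'time': 0.1, 'joint_positions': array([ 1.22352226,  0.41790592, -0.01031603,  1.61411312,  0.00468779,
        1.11071209, -0.05300378]), 'dq': array([ 0.00052411, -0.00175866, -0.00084531, -0.00042424, -0.00073148,
        0.00152402, -0.00027032]), 'joint_efforts': array([ 8.50877605e-04, -8.65828300e+01,  6.79932330e-01, -4.35638523e+01,
        1.92480383e-02,  4.91122380e-03, -3.11029240e-06]), 'eef_pos': array([ 0.18805971, -0.59572864,  0.25272834]), 'tool_rot': array([ 9.88334557e-01,  1.52297382e-01, -1.19459904e-04, -5.44263950e-04]), 'ft_force': array([ 0.19837561, -0.58761265, -0.01162466]), 'ft_torque': array([0.01270573, 0.03465869, 0.0037349 ]), 'finger_force': 0.0, 'finger_gap': 0.085526088626561}
```

View pics/top0.png

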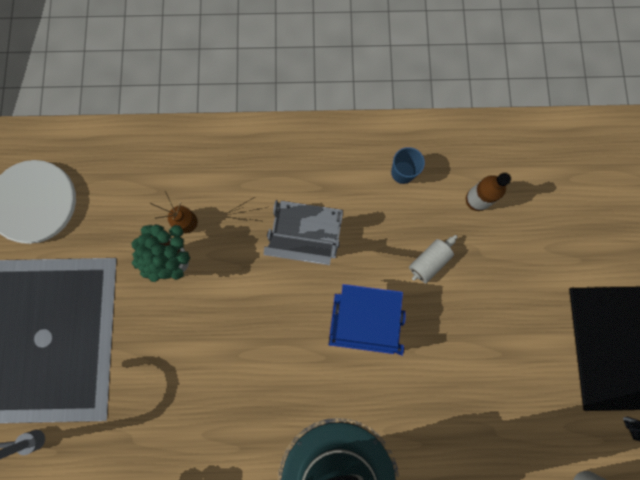

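View pics/side0.png

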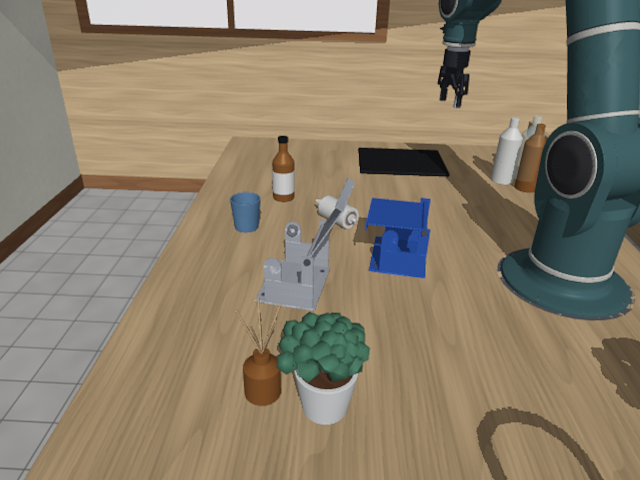

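The top view shows the steel holder at (305,232) with its cover leaning towards the robot. The roll is at (433,260), with its longer end towards (455,238). 
- Could be taken for the roll: the white bottles, side (508,155), and the white dish, top (35,200). 
- Could be taken for the holder: the blue one, top (368,318). 

I choose the grey holder and the white roll, and check both in one crop.

```bash
python3 - <<'E'
from h import *
c=dict(np.load('/tmp/top0.npz')); P=cloud(c); im=c['image']
save('crop1',cv2.resize(im[185:300,255:475],None,fx=3.6,fy=3.6,interpolation=cv2.INTER_CUBIC))
print('counter z',np.nanmedian(P[300:420,200:280,2]))
hsv=cv2.cvtColor(im,cv2.COLOR_RGB2HSV)
m=np.zeros((480,640),bool); m[225:295,400:470]=1
m&=(P[...,2]>.012)&(hsv[...,1]<60)
n,l,st,ce=cv2.connectedComponentsWithStats(m.astype(np.uint8)); k=1+st[1:,4].argmax(); print(st[k],ce[k])
Q=P[l==k]; print('z',np.percentile(Q[:,2],[1,50,99]))
v=np.linalg.svd(Q[:,:2]-Q[:,:2].mean(0))[2][0]; v*=np.sign(-v[1])
# body points only
B=Q[Q[:,2]>.045]; v=np.linalg.svd(B[:,:2]-B[:,:2].mean(0))[2][0]; v*=np.sign(-v[1])
o=B[:,:2].mean(0); t=(Q[:,:2]-o)@v; w=(Q[:,:2]-o)@np.array([-v[1],v[0]])
print('axis',v,'o',o)
for a in np.arange(-.09,.11,.008):
    s=(t>a)&(t<=a+.008)
    if s.any(): print(round(a,3),s.sum(),w[s].min().round(4),w[s].max().round(4),Q[s,2].max().round(4))
# holder
m=np.zeros((480,640),bool); m[190:275,250:355]=1
m&=(hsv[...,1]<60)&(P[...,2]>.002); H=P[m]
for z in np.arange(0,.26,.01):
    s=(H[:,2]>z)&(H[:,2]<=z+.01)
    if s.any(): print(round(z,2),s.sum(),H[s].min(0).round(3),H[s].max(0).round(3))
E
```

```text
counter z -0.0003113344159309623
[ 409  235   48   48 1126] [432.4937833  259.04618117]
z [0.02696819 0.05387218 0.06290156]
axis [ 0.67893038 -0.73420266] o [ 0.52041147 -0.24704788]
-0.066 14 -0.0044 0.004 0.0383
-0.058 31 -0.0137 0.0109 0.047
-0.05 118 -0.0285 0.0285 0.0611
-0.042 79 -0.0284 0.0287 0.0639
-0.034 74 -0.0284 0.0286 0.0644
-0.026 78 -0.0283 0.0288 0.0635
-0.018 77 -0.0282 0.0287 0.0639
-0.01 71 -0.0282 0.0289 0.0628
-0.002 78 -0.028 0.0289 0.0636
0.006 77 -0.0282 0.0288 0.0642
0.014 76 -0.0279 0.029 0.0621
0.022 74 -0.0282 0.0289 0.0644
0.03 75 -0.0283 0.0288 0.0625
0.038 74 -0.0284 0.029 0.0626
0.046 51 -0.028 0.0289 0.0628
0.054 11 -0.0075 0.0078 0.042
0.062 22 -0.0078 0.0079 0.0415
0.07 19 -0.0077 0.008 0.0425
0.078 16 -0.008 0.0078 0.0404
0.086 11 -0.0043 0.0041 0.0399
0.0 1777 [ 0.521 -0.024  0.002] [0.69 0.17 0.01]
0.01 47 [ 0.542 -0.02   0.01 ] [0.684 0.143 0.02 ]
0.02 14 [ 0.556 -0.016  0.02 ] [0.655 0.143 0.03 ]
0.03 11 [ 0.542 -0.013  0.03 ] [0.649 0.141 0.039]
0.04 11 [ 0.542 -0.006  0.04 ] [0.646 0.143 0.05 ]
0.05 24 [ 0.542 -0.018  0.051] [0.642 0.147 0.06 ]
0.06 41 [ 0.542 -0.02   0.06 ] [0.644 0.147 0.068]
0.07 9 [ 0.543 -0.019  0.07 ] [0.64  0.148 0.079]
0.08 14 [ 0.542 -0.016  0.082] [0.655 0.151 0.089]
0.09 27 [ 0.542 -0.019  0.09 ] [0.662 0.153 0.1  ]
0.1 80 [ 0.571 -0.023  0.101] [0.663 0.15  0.11 ]
0.11 76 [ 0.542 -0.023  0.11 ] [0.662 0.155 0.12 ]
0.12 258 [ 0.542 -0.013  0.12 ] [0.59  0.155 0.13 ]
0.13 100 [0.546 0.003 0.13 ] [0.572 0.14  0.14 ]
0.14 100 [0.539 0.004 0.14 ] [0.566 0.141 0.15 ]
0.15 106 [0.536 0.007 0.15 ] [0.562 0.142 0.16 ]
0.16 112 [0.529 0.007 0.16 ] [0.556 0.143 0.17 ]
0.17 122 [0.523 0.007 0.17 ] [0.552 0.144 0.18 ]
0.18 113 [0.52  0.008 0.18 ] [0.543 0.146 0.19 ]
0.19 48 [0.517 0.01  0.19 ] [0.539 0.145 0.197]
0.22 50 [0.493 0.014 0.227] [0.519 0.149 0.23 ]
0.23 504 [0.493 0.012 0.23 ] [0.53  0.149 0.24 ]
0.24 16 [0.506 0.024 0.24 ] [0.527 0.136 0.242]
```

View pics/crop1.png

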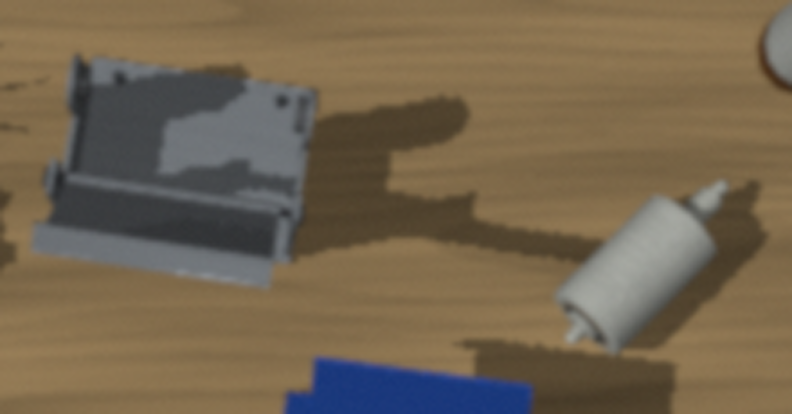

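The crop confirms the grey holder at (305,232) with its cover folded back, and the white roll with its plunger pointing up-right. Next I get the holder's exact pose.

```bash
python3 - <<'E'
from h import *
c=dict(np.load('/tmp/top0.npz')); P=cloud(c); im=c['image']
hsv=cv2.cvtColor(im,cv2.COLOR_RGB2HSV)
m=np.zeros((480,640),bool); m[190:275,250:355]=1
m&=(hsv[...,1]<60)&(P[...,2]>.002); H=P[m]
def pca(A):
    o=A.mean(0); U=np.linalg.svd(A-o)[2][0]; return o,U
L=H[H[:,2]>.226]; 
rect=cv2.minAreaRect((L[:,:2]*1000).astype(np.float32)); print('lip',rect, L.mean(0))
B=H[(H[:,2]<.008)&(H[:,0]>.58)]; print('base',cv2.minAreaRect((B[:,:2]*1000).astype(np.float32)))
C=H[(H[:,2]>.13)&(H[:,2]<.2)]; n=np.linalg.svd(C-C.mean(0))[2][2]; print('cover normal',n,C.mean(0))
T=H[(H[:,2]>.100)&(H[:,2]<.118)&(H[:,0]>.6)]
for nm,s in (('L',T[:,1]>.07),('R',T[:,1]<.07)):
    A=T[s]; print(nm,len(A),A.mean(0),A.min(0),A.max(0),np.unique(A[:,2].round(3),return_counts=True)); 
    r_=cv2.minAreaRect((A[A[:,2]>.108][:,:2]*1000).astype(np.float32)); print(r_)
T=H[(H[:,2]>.119)&(H[:,2]<.13)]; 
for nm,s in (('L',T[:,1]>.12),('R',T[:,1]<.02)):
    A=T[s]; print('post',nm,len(A),A.mean(0),A.min(0),A.max(0))
# side
c=dict(np.load('/tmp/side0.npz')); P=cloud(c); hsv=cv2.cvtColor(c['image'],cv2.COLOR_RGB2HSV)
m=np.zeros((480,640),bool); m[175:310,255:358]=1
m&=(hsv[...,1]<50)&(P[...,2]>.002)&(P[...,0]>.45)&(P[...,0]<.72)&(P[...,1]>-.06)&(P[...,1]<.2); H=P[m]
T=H[(H[:,2]>.105)&(H[:,2]<.116)]
for nm,s in (('L',T[:,1]>.07),('R',T[:,1]<.07)):
    A=T[s&(T[:,0]>.6)]; print('side',nm,len(A),A.mean(0),A.min(0),A.max(0))
E
```

```text
lip ((512.3843994140625, 80.01983642578125), (139.2364501953125, 17.262187957763672), 80.46353149414062) [0.51219354 0.08005036 0.23446622]
base ((637.0143432617188, 67.06509399414062), (185.11903381347656, 87.14443969726562), 80.01934814453125)
cover normal [-0.86163179  0.14783926 -0.48552468] [0.54363685 0.07397957 0.16328251]
L 53 [0.6485507  0.13445094 0.10751925] [0.63460976 0.12771418 0.10103065] [0.66284995 0.14034579 0.11503263] (array([0.101, 0.102, 0.103, 0.104, 0.105, 0.106, 0.107, 0.108, 0.109,
       0.11 , 0.111, 0.112, 0.113, 0.115]), array([2, 3, 4, 2, 4, 6, 6, 5, 6, 3, 4, 1, 6, 1]))
((650.9984130859375, 134.8002166748047), (21.670082092285156, 9.518457412719727), 1.2637404203414917)
R 50 [ 0.62233227 -0.01749716  0.10774169] [ 0.60693811 -0.02325843  0.10141629] [ 0.636849   -0.01091877  0.11594804] (array([0.101, 0.102, 0.103, 0.105, 0.106, 0.107, 0.108, 0.109, 0.11 ,
       0.111, 0.112, 0.113, 0.114, 0.115, 0.116]), array([1, 5, 3, 7, 6, 3, 6, 3, 5, 2, 2, 2, 1, 2, 2]))
((624.32666015625, -17.225112915039062), (10.93602466583252, 26.817445755004883), 79.55342102050781)
post L 59 [0.57861382 0.13976835 0.12427332] [0.56866937 0.12187134 0.11947154] [0.59039147 0.15499846 0.12970991]
post R 58 [0.55545094 0.00197386 0.12386639] [ 0.5423     -0.01348474  0.11914187] [0.56426641 0.01939319 0.1285276 ]
side L 51 [0.65369917 0.13956869 0.10894056] [0.63805345 0.13627017 0.10500723] [0.66835707 0.14385535 0.1143995 ]
side R 53 [ 0.627298   -0.01780248  0.10850656] [ 0.61225232 -0.02324964  0.10502386] [ 0.63978226 -0.0096229   0.11512139]
```

```bash
cat >> h.py <<'E'
import json
def plan(p,ry,n=10,tilt=0.,g=1,rows=None):
    """rows of tool-frame shifts to p; ry = world angle of tool y (deg), tilt about tool y (deg)"""
    s=r.get_state(); R0=R.from_quat(s['tool_rot']); p0=np.array(s['eef_pos'])
    a=np.radians(ry); ty=np.array([np.cos(a),np.sin(a),0]); tz=np.array([0,0,-1.]); M=np.c_[np.cross(ty,tz),ty,tz]
    R1=R.from_matrix(M)*R.from_euler('y',tilt,degrees=True)
    w=(R0.inv()*R1).as_rotvec(); out=[]
    for i in range(n):
        Ri=R0*R.from_rotvec(w*i/n); d=Ri.inv().apply((np.array(p)-p0)/n)*100
        out.append({k:round(float(v),3) for k,v in zip(('x','y','z','wx','wy','wz'),[*d,*(w/n)]) if abs(v)>5e-4}|{'grip':g})
    print('from',p0.round(4),'tooly',np.degrees(np.arctan2(*R0.as_matrix()[1::-1,1])).round(2),'tooldown',R0.as_matrix()[:,2].round(4),'t',s['time'],'F',s['ft_force'].round(1),'w',w.round(3))
    for o in out: print(json.dumps(o))
E
python3 -c "
from h import *
plan([.520,-.247,.16],42.8,20)"
```

```text
from [ 0.1881 -0.5957  0.2527] tooly -72.48 tooldown [-4.e-04  1.e-03 -1.e+00] t 0.1 F [ 0.2 -0.6 -0. ] w [-1.000e-03 -1.000e-03 -2.012e+00]
{"x": 2.108, "y": -1.163, "z": 0.465, "wz": -0.101, "grip": 1}
{"x": 2.214, "y": -0.945, "z": 0.465, "wz": -0.101, "grip": 1}
{"x": 2.298, "y": -0.718, "z": 0.464, "wz": -0.101, "grip": 1}
{"x": 2.358, "y": -0.484, "z": 0.464, "wz": -0.101, "grip": 1}
{"x": 2.395, "y": -0.244, "z": 0.464, "wz": -0.101, "grip": 1}
{"x": 2.407, "y": -0.003, "z": 0.464, "wz": -0.101, "grip": 1}
{"x": 2.395, "y": 0.239, "z": 0.464, "wz": -0.101, "grip": 1}
{"x": 2.359, "y": 0.478, "z": 0.464, "wz": -0.101, "grip": 1}
{"x": 2.299, "y": 0.713, "z": 0.464, "wz": -0.101, "grip": 1}
{"x": 2.216, "y": 0.94, "z": 0.464, "wz": -0.101, "grip": 1}
{"x": 2.11, "y": 1.158, "z": 0.464, "wz": -0.101, "grip": 1}
{"x": 1.983, "y": 1.364, "z": 0.463, "wz": -0.101, "grip": 1}
{"x": 1.836, "y": 1.556, "z": 0.463, "wz": -0.101, "grip": 1}
{"x": 1.671, "y": 1.733, "z": 0.463, "wz": -0.101, "grip": 1}
{"x": 1.488, "y": 1.892, "z": 0.463, "wz": -0.101, "grip": 1}
{"x": 1.291, "y": 2.032, "z": 0.463, "wz": -0.101, "grip": 1}
{"x": 1.08, "y": 2.151, "z": 0.463, "wz": -0.101, "grip": 1}
{"x": 0.859, "y": 2.249, "z": 0.463, "wz": -0.101, "grip": 1}
{"x": 0.629, "y": 2.324, "z": 0.463, "wz": -0.101, "grip": 1}
{"x": 0.392, "y": 2.375, "z": 0.464, "wz": -0.101, "grip": 1}
```

Call:
jog_arm:
  targets:
    - {"x":2.1,"y":-1.15,"z":0.45,"wz":-0.1,"grip":1}
    - {"x":2.2,"y":-0.95,"z":0.45,"wz":-0.1,"grip":1}
    - {"x":2.3,"y":-0.7,"z":0.45,"wz":-0.1,"grip":1}
    - {"x":2.35,"y":-0.5,"z":0.45,"wz":-0.1,"grip":1}
    - {"x":2.4,"y":-0.25,"z":0.45,"wz":-0.1,"grip":1}
    - {"x":2.4,"y":0,"z":0.45,"wz":-0.1,"grip":1}
    - {"x":2.4,"y":0.25,"z":0.45,"wz":-0.1,"grip":1}
    - {"x":2.35,"y":0.5,"z":0.45,"wz":-0.1,"grip":1}
    - {"x":2.3,"y":0.7,"z":0.45,"wz":-0.1,"grip":1}
    - {"x":2.2,"y":0.95,"z":0.45,"wz":-0.1,"grip":1}

```text
validation failed for argument at $.ta...
```

Call:
jog_arm:
  targets:
    - {"x":2.1,"y":1.15,"z":0.45,"wz":-0.1,"grip":1}
    - {"x":2.0,"y":1.35,"z":0.45,"wz":-0.1,"grip":1}
    - {"x":1.85,"y":1.55,"z":0.45,"wz":-0.1,"grip":1}
    - {"x":1.65,"y":1.75,"z":0.45,"wz":-0.1,"grip":1}
    - {"x":1.5,"y":1.9,"z":0.45,"wz":-0.1,"grip":1}
    - {"x":1.3,"y":2.05,"z":0.45,"wz":-0.1,"grip":1}
    - {"x":1.1,"y":2.15,"z":0.45,"wz":-0.1,"grip":1}
    - {"x":0.85,"y":2.25,"z":0.45,"wz":-0.1,"grip":1}
    - {"x":0.65,"y":2.3,"z":0.45,"wz":-0.1,"grip":1}
    - {"x":0.4,"y":2.35,"z":0.45,"wz":-0.1,"grip":1}

```text
validation failed for argument at $.ta...
```

```bash
python3 -c "
from h import *
plan([.520,-.247,.030],42.8,1)"
```

```text
from [ 0.1881 -0.5957  0.2527] tooly -72.48 tooldown [-4.e-04  1.e-03 -1.e+00] t 0.1 F [ 0.2 -0.6 -0. ] w [-1.000e-03 -1.000e-03 -2.012e+00]
{"x": 42.154, "y": -23.238, "z": 22.296, "wx": -0.001, "wy": -0.001, "wz": -2.012, "grip": 1}
```

The move call was refused, probably because each row needs all seven keys. I'll retry with full rows.

Call:
jog_arm:
  targets:
    - {"x":2.1,"y":-1.15,"z":0.45,"wx":0,"wy":0,"wz":-0.1,"grip":1}
    - {"x":2.2,"y":-0.95,"z":0.45,"wx":0,"wy":0,"wz":-0.1,"grip":1}
    - {"x":2.3,"y":-0.7,"z":0.45,"wx":0,"wy":0,"wz":-0.1,"grip":1}
    - {"x":2.35,"y":-0.5,"z":0.45,"wx":0,"wy":0,"wz":-0.1,"grip":1}
    - {"x":2.4,"y":-0.25,"z":0.45,"wx":0,"wy":0,"wz":-0.1,"grip":1}
    - {"x":2.4,"y":0,"z":0.45,"wx":0,"wy":0,"wz":-0.1,"grip":1}
    - {"x":2.4,"y":0.25,"z":0.45,"wx":0,"wy":0,"wz":-0.1,"grip":1}
    - {"x":2.35,"y":0.5,"z":0.45,"wx":0,"wy":0,"wz":-0.1,"grip":1}
    - {"x":2.3,"y":0.7,"z":0.45,"wx":0,"wy":0,"wz":-0.1,"grip":1}
    - {"x":2.2,"y":0.95,"z":0.45,"wx":0,"wy":0,"wz":-0.1,"grip":1}

```text
time: 0.93
eef_pos: [0.3551, -0.4216, 0.2079]
tool_rot: [0.793, 0.609, -0.0, -0.0]
ft_force: [0.6, -0.2, 0.8]
finger_gap: 0.0852
finger_force: 0.0
```

Call:
jog_arm:
  targets:
    - {"x":2.1,"y":1.15,"z":0.45,"wx":0,"wy":0,"wz":-0.1,"grip":1}
    - {"x":2.0,"y":1.35,"z":0.45,"wx":0,"wy":0,"wz":-0.1,"grip":1}
    - {"x":1.85,"y":1.55,"z":0.45,"wx":0,"wy":0,"wz":-0.1,"grip":1}
    - {"x":1.65,"y":1.75,"z":0.45,"wx":0,"wy":0,"wz":-0.1,"grip":1}
    - {"x":1.5,"y":1.9,"z":0.45,"wx":0,"wy":0,"wz":-0.1,"grip":1}
    - {"x":1.3,"y":2.05,"z":0.45,"wx":0,"wy":0,"wz":-0.1,"grip":1}
    - {"x":1.1,"y":2.15,"z":0.45,"wx":0,"wy":0,"wz":-0.1,"grip":1}
    - {"x":0.85,"y":2.25,"z":0.45,"wx":0,"wy":0,"wz":-0.1,"grip":1}
    - {"x":0.65,"y":2.3,"z":0.45,"wx":0,"wy":0,"wz":-0.1,"grip":1}
    - {"x":0.4,"y":2.35,"z":0.45,"wx":0,"wy":0,"wz":-0.1,"grip":1}

```text
time: 1.77
eef_pos: [0.5221, -0.2484, 0.1628]
tool_rot: [0.404, 0.915, 0.0, -0.0]
ft_force: [0.6, -0.5, 0.3]
finger_gap: 0.0854
finger_force: 0.0
```

```bash
python3 -c "
from h import *
plan([.5204,-.2470,.030],42.8,1)"
```

```text
from [ 0.5221 -0.2484  0.1628] tooly 42.39 tooldown [-4.e-04  3.e-04 -1.e+00] t 1.7667 F [ 0.6 -0.5  0.3] w [-0.    -0.    -0.007]
{"x": 0.211, "y": -0.029, "z": 13.284, "wz": -0.007, "grip": 1}
```

Call:
jog_arm:
  targets:
    - {"x":0.2,"y":0,"z":1.0,"wx":0,"wy":0,"wz":-0.007,"grip":1}
    - {"x":0,"y":0,"z":2.0,"wx":0,"wy":0,"wz":0,"grip":1}
    - {"x":0,"y":0,"z":2.5,"wx":0,"wy":0,"wz":0,"grip":1}
    - {"x":0,"y":0,"z":2.5,"wx":0,"wy":0,"wz":0,"grip":1}
    - {"x":0,"y":0,"z":2.0,"wx":0,"wy":0,"wz":0,"grip":1}
    - {"x":0,"y":0,"z":1.5,"wx":0,"wy":0,"wz":0,"grip":1}
    - {"x":0,"y":0,"z":1.0,"wx":0,"wy":0,"wz":0,"grip":1}
    - {"x":0,"y":0,"z":0.5,"wx":0,"wy":0,"wz":0,"grip":1}
    - {"x":0,"y":0,"z":0.2,"wx":0,"wy":0,"wz":0,"grip":1}
    - {"x":0,"y":0,"z":0,"wx":0,"wy":0,"wz":0,"grip":1}

```text
time: 2.6
eef_pos: [0.5203, -0.248, 0.0314]
tool_rot: [0.403, 0.915, 0.0, 0.0]
ft_force: [-0.0, 0.6, 0.3]
finger_gap: 0.0854
finger_force: 0.0
```

Call:
jog_arm:
  targets:
    - {"x":0,"y":0,"z":0,"wx":0,"wy":0,"wz":0,"grip":0.6}
    - {"x":0,"y":0,"z":0,"wx":0,"wy":0,"wz":0,"grip":0.4}
    - {"x":0,"y":0,"z":0,"wx":0,"wy":0,"wz":0,"grip":0.4}
    - {"x":0,"y":0,"z":0,"wx":0,"wy":0,"wz":0,"grip":0.4}
    - {"x":0,"y":0,"z":0,"wx":0,"wy":0,"wz":0,"grip":0.4}
    - {"x":0,"y":0,"z":0,"wx":0,"wy":0,"wz":0,"grip":0.4}
    - {"x":0,"y":0,"z":0,"wx":0,"wy":0,"wz":0,"grip":0.4}
    - {"x":0,"y":0,"z":0,"wx":0,"wy":0,"wz":0,"grip":0.4}
    - {"x":0,"y":0,"z":0,"wx":0,"wy":0,"wz":0,"grip":0.4}
    - {"x":0,"y":0,"z":0,"wx":0,"wy":0,"wz":0,"grip":0.4}
  force: 70

```text
time: 3.43
eef_pos: [0.5207, -0.2481, 0.0325]
tool_rot: [0.403, 0.915, -0.0, 0.001]
ft_force: [-4.0, 1.6, 12.4]
finger_gap: 0.0587
finger_force: 72.3
```

```bash
python3 -c "
from h import *
plan([.5204,-.2470,.030],42.8,1)"
```

```text
from [ 0.5207 -0.2481  0.0325] tooly 42.51 tooldown [ 1.1e-03 -9.0e-04 -1.0e+00] t 3.4333 F [-4.   1.6 12.4] w [ 0.     0.001 -0.005]
{"x": 0.1, "y": 0.054, "z": 0.249, "wy": 0.001, "wz": -0.005, "grip": 1}
```

Call:
jog_arm:
  targets:
    - {"x":0,"y":0,"z":-0.5,"wx":0,"wy":0,"wz":0,"grip":0.4}
    - {"x":0,"y":0,"z":-1.0,"wx":0,"wy":0,"wz":0,"grip":0.4}
    - {"x":0,"y":0,"z":-2.0,"wx":0,"wy":0,"wz":0,"grip":0.4}
    - {"x":0,"y":0,"z":-2.5,"wx":0,"wy":0,"wz":0,"grip":0.4}
    - {"x":0,"y":0,"z":-2.5,"wx":0,"wy":0,"wz":0,"grip":0.4}
    - {"x":0,"y":0,"z":-2.5,"wx":0,"wy":0,"wz":0,"grip":0.4}
    - {"x":0,"y":0,"z":-2.5,"wx":0,"wy":0,"wz":0,"grip":0.4}
    - {"x":0,"y":0,"z":-2.5,"wx":0,"wy":0,"wz":0,"grip":0.4}
    - {"x":0,"y":0,"z":-1.5,"wx":0,"wy":0,"wz":0,"grip":0.4}
    - {"x":0,"y":0,"z":-0.5,"wx":0,"wy":0,"wz":0,"grip":0.4}

```text
time: 4.27
eef_pos: [0.521, -0.2481, 0.2147]
tool_rot: [0.403, 0.915, -0.0, 0.002]
ft_force: [1.0, 0.4, -2.2]
finger_gap: 0.0581
finger_force: 75.3
```

```bash
python3 -c "
from h import *
plan([.638,.059,.22],-9.7,14,g=.4)"
```

```text
from [ 0.521  -0.2481  0.2147] tooly 42.52 tooldown [ 0.0034 -0.002  -1.    ] t 4.2667 F [ 1.   0.4 -2.2] w [0.003 0.003 0.911]
{"x": 1.052, "y": 2.098, "z": -0.04, "wz": 0.065, "grip": 0.4}
{"x": 1.186, "y": 2.025, "z": -0.04, "wz": 0.065, "grip": 0.4}
{"x": 1.315, "y": 1.944, "z": -0.04, "wz": 0.065, "grip": 0.4}
{"x": 1.439, "y": 1.854, "z": -0.04, "wz": 0.065, "grip": 0.4}
{"x": 1.557, "y": 1.757, "z": -0.04, "wz": 0.065, "grip": 0.4}
{"x": 1.668, "y": 1.652, "z": -0.04, "wz": 0.065, "grip": 0.4}
{"x": 1.771, "y": 1.54, "z": -0.04, "wz": 0.065, "grip": 0.4}
{"x": 1.868, "y": 1.421, "z": -0.04, "wz": 0.065, "grip": 0.4}
{"x": 1.956, "y": 1.297, "z": -0.04, "wz": 0.065, "grip": 0.4}
{"x": 2.037, "y": 1.167, "z": -0.04, "wz": 0.065, "grip": 0.4}
{"x": 2.108, "y": 1.032, "z": -0.039, "wz": 0.065, "grip": 0.4}
{"x": 2.171, "y": 0.892, "z": -0.039, "wz": 0.065, "grip": 0.4}
{"x": 2.224, "y": 0.749, "z": -0.039, "wz": 0.065, "grip": 0.4}
{"x": 2.268, "y": 0.603, "z": -0.038, "wz": 0.065, "grip": 0.4}
```

Call:
jog_arm:
  targets:
    - {"x":1.05,"y":2.1,"z":-0.04,"wx":0,"wy":0,"wz":0.065,"grip":0.4}
    - {"x":1.2,"y":2.05,"z":-0.04,"wx":0,"wy":0,"wz":0.065,"grip":0.4}
    - {"x":1.3,"y":1.95,"z":-0.04,"wx":0,"wy":0,"wz":0.065,"grip":0.4}
    - {"x":1.45,"y":1.85,"z":-0.04,"wx":0,"wy":0,"wz":0.065,"grip":0.4}
    - {"x":1.55,"y":1.75,"z":-0.04,"wx":0,"wy":0,"wz":0.065,"grip":0.4}
    - {"x":1.65,"y":1.65,"z":-0.04,"wx":0,"wy":0,"wz":0.065,"grip":0.4}
    - {"x":1.75,"y":1.55,"z":-0.04,"wx":0,"wy":0,"wz":0.065,"grip":0.4}
    - {"x":1.85,"y":1.4,"z":-0.04,"wx":0,"wy":0,"wz":0.065,"grip":0.4}
    - {"x":1.95,"y":1.3,"z":-0.04,"wx":0,"wy":0,"wz":0.065,"grip":0.4}
    - {"x":2.05,"y":1.15,"z":-0.04,"wx":0,"wy":0,"wz":0.065,"grip":0.4}

```text
time: 5.1
eef_pos: [0.6037, -0.0278, 0.2149]
tool_rot: [0.675, 0.738, -0.0, -0.0]
ft_force: [-0.4, -0.4, -1.3]
finger_gap: 0.0582
finger_force: 75.4
```

Call:
jog_arm:
  targets:
    - {"x":2.1,"y":1.05,"z":-0.04,"wx":0,"wy":0,"wz":0.065,"grip":0.4}
    - {"x":2.15,"y":0.9,"z":-0.04,"wx":0,"wy":0,"wz":0.065,"grip":0.4}
    - {"x":2.2,"y":0.75,"z":-0.04,"wx":0,"wy":0,"wz":0.065,"grip":0.4}
    - {"x":2.25,"y":0.6,"z":-0.04,"wx":0,"wy":0,"wz":0.065,"grip":0.4}
    - {"x":0,"y":0,"z":0,"wx":0,"wy":0,"wz":0,"grip":0.4}
    - {"x":0,"y":0,"z":0,"wx":0,"wy":0,"wz":0,"grip":0.4}
    - {"x":0,"y":0,"z":0,"wx":0,"wy":0,"wz":0,"grip":0.4}
    - {"x":0,"y":0,"z":0,"wx":0,"wy":0,"wz":0,"grip":0.4}
    - {"x":0,"y":0,"z":0,"wx":0,"wy":0,"wz":0,"grip":0.4}
    - {"x":0,"y":0,"z":0,"wx":0,"wy":0,"wz":0,"grip":0.4}

```text
time: 5.93
eef_pos: [0.6373, 0.0573, 0.2169]
tool_rot: [0.764, 0.645, -0.0, 0.0]
ft_force: [-0.3, -0.4, -1.2]
finger_gap: 0.0582
finger_force: 75.5
```

```bash
python3 -c "
from h import *
plan([.638,.059,.22],-9.7,1,g=.4)
for n in ('top','side'):
    c=cap(n); np.savez('/tmp/'+n+'1.npz',**c); 
    im=c['image']; save(n+'1',cv2.resize(im[150:310,220:420] if n=='top' else im[100:330,180:470],None,fx=2.7,fy=2.7,interpolation=cv2.INTER_CUBIC))
"
```

```text
from [0.6373 0.0573 0.2169] tooly -9.67 tooldown [-1.e-04 -1.e-04 -1.e+00] t 5.9333 F [-0.3 -0.4 -1.2] w [-0.  0.  0.]
{"x": 0.178, "y": 0.045, "z": -0.313, "grip": 0.4}
```

View pics/side1.png

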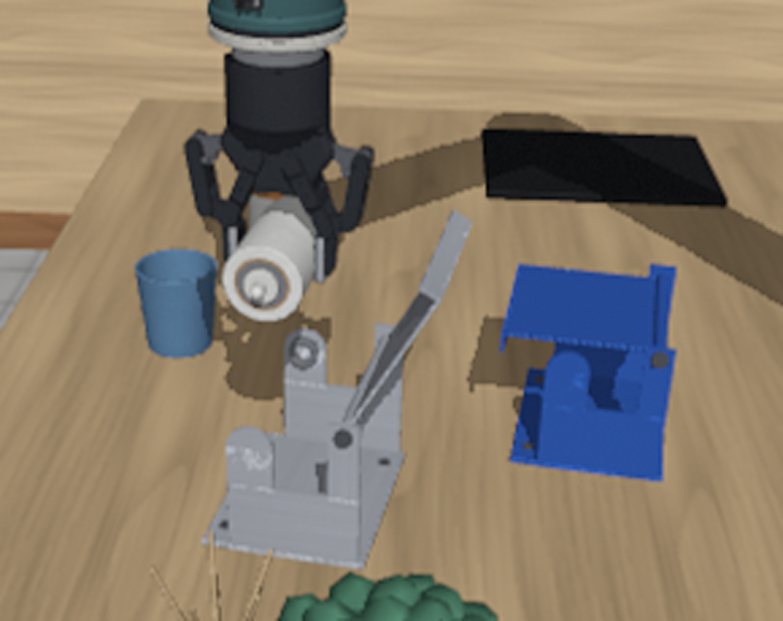

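The side view shows the roll gripped square, with the fixed nub near crop (258,293) and the right cup opening near crop (304,352). Both are measurable in this view, so I'll measure roll face, tip and cup there.

```bash
cat >> h.py <<'E'
O=np.array([.638,.059,0]); ANG=np.radians(-9.7)
HX=np.array([np.cos(ANG),np.sin(ANG),0]); HY=np.array([-np.sin(ANG),np.cos(ANG),0]); HM=np.c_[HX,HY,[0,0,1]]
def hol(P): return (P-O)@HM
E
python3 - <<'E'
from h import *
s=r.get_state(); Rt=R.from_quat(s['tool_rot']).as_matrix(); p=s['eef_pos']
print('tcp in holder',hol(p))
for n in ('side','top'):
    c=dict(np.load(f'/tmp/{n}1.npz')); P=cloud(c); hsv=cv2.cvtColor(c['image'],cv2.COLOR_RGB2HSV)
    Q=(P-p)@Rt; grey=hsv[...,1]<60; H=hol(P)
    for a,b in ((.045,.053),(.053,.058),(.060,.066),(.066,.075)) if n=='side' else ((.053,.058),(.058,.063),(.063,.075)):
        m=grey&(Q[...,0]>a)&(Q[...,0]<b)&(abs(Q[...,1])<.04)&(abs(Q[...,2])<.05)
        A=Q[m]
        if len(A)>3:
            (cx,cz),rad=cv2.minEnclosingCircle((A[:,1:]*1000).astype(np.float32)); print(n,a,len(A),'circle y,z(tool) mm',round(cx,1),round(cz,1),round(rad,1),'xmax',A[:,0].max().round(4))
    m=grey&(abs(Q[...,0])<.045)&(abs(Q[...,1])<.05)&(abs(Q[...,2])<.05); A=Q[m]
    if n=='top':
        for a in np.arange(-.1,.1,.01):
            t=grey&(Q[...,0]>a)&(Q[...,0]<a+.01)&(abs(Q[...,1])<.04)&(abs(Q[...,2])<.05)
            if t.sum()>2: print(round(a,2),t.sum(),Q[t].min(0).round(4),Q[t].max(0).round(4))
    m=grey&(abs(H[...,0])<.03)&(H[...,1]>-.074)&(H[...,1]<-.060)&(H[...,2]>.075)&(H[...,2]<.12); A=H[m]
    if n=='side' and len(A): 
        (cx,cz),rad=cv2.minEnclosingCircle((A[:,[0,2]]*1000).astype(np.float32)); print('right cup rim',len(A),cx,cz,rad,np.median(A[:,1]))
    for lo,hi,nm in ((-.095,-.074,'Rcheek'),(.07,.095,'Lcheek')):
        m=grey&(abs(H[...,0])<.025)&(H[...,1]>lo)&(H[...,1]<hi)&(H[...,2]>.085)&(H[...,2]<.118); A=H[m]
        if len(A): print(n,nm,len(A),A.min(0).round(4),A.max(0).round(4),A.mean(0).round(4))
E
```

```text
tcp in holder [-0.00048786 -0.00141437  0.21692481]
side 0.045 515 circle y,z(tool) mm 1.0 1.3 30.7 xmax 0.053
side 0.053 69 circle y,z(tool) mm -1.2 2.1 14.5 xmax 0.0578
side 0.06 15 circle y,z(tool) mm 0.2 2.5 6.3 xmax 0.066
side 0.066 5 circle y,z(tool) mm -1.0 -1.4 3.0 xmax 0.0694
right cup rim 42 2.0371878147125244 98.37374114990234 13.814592361450195 -0.07093648811789756
side Rcheek 125 [-0.0155 -0.0848  0.085 ] [ 0.0184 -0.0741  0.114 ] [ 0.0006 -0.0788  0.0995]
side Lcheek 205 [-0.0158  0.0768  0.0852] [0.0193 0.0858 0.1163] [0.0013 0.082  0.0986]
top 0.053 8 circle y,z(tool) mm -2.8 -0.6 4.7 xmax 0.0575
top 0.058 8 circle y,z(tool) mm -1.8 -0.5 3.4 xmax 0.0617
top 0.063 4 circle y,z(tool) mm -2.4 0.7 3.6 xmax 0.0641
0.03 3 [ 0.0389 -0.0314 -0.0057] [ 0.0392 -0.0281 -0.0014]
0.04 23 [ 0.041  -0.0305 -0.025 ] [ 0.0465 -0.0164  0.0103]
0.05 16 [ 0.0506 -0.013  -0.008 ] [0.0597 0.0018 0.0032]
0.06 8 [ 0.061  -0.0049 -0.0029] [0.0641 0.0011 0.0035]
top Lcheek 66 [-0.0174  0.07    0.0852] [0.0114 0.0808 0.1175] [-0.0029  0.0757  0.104 ]
```

```bash
cat >> h.py <<'E'
def way(ty,tz,th,c=0,n=10,hx=.0005,off=.0035,ox=.0005):
    a=np.radians(th); d=np.array([0,np.cos(a),np.sin(a)]); nn=np.array([0,-np.sin(a),np.cos(a)])
    q=np.array([hx,ty/1e3,tz/1e3])+d*((94-c)/1e3-ox)+nn*off
    print('tcp h',q.round(4)); plan(O+HM@q,-9.7,n,th,.4)
E
python3 -c "
from h import *
way(-63,125,22)"
```

```text
tcp h [0.0005 0.0224 0.1633]
from [0.6373 0.0577 0.2169] tooly -9.65 tooldown [-0. -0. -1.] t 6.0333 F [ 0.3 -0.1 -1.9] w [-0.     0.384  0.001]
{"x": 0.238, "y": 0.01, "z": 0.537, "wy": 0.038, "grip": 0.4}
{"x": 0.217, "y": 0.01, "z": 0.545, "wy": 0.038, "grip": 0.4}
{"x": 0.196, "y": 0.01, "z": 0.553, "wy": 0.038, "grip": 0.4}
{"x": 0.175, "y": 0.01, "z": 0.56, "wy": 0.038, "grip": 0.4}
{"x": 0.153, "y": 0.01, "z": 0.567, "wy": 0.038, "grip": 0.4}
{"x": 0.131, "y": 0.01, "z": 0.572, "wy": 0.038, "grip": 0.4}
{"x": 0.109, "y": 0.01, "z": 0.577, "wy": 0.038, "grip": 0.4}
{"x": 0.087, "y": 0.01, "z": 0.58, "wy": 0.038, "grip": 0.4}
{"x": 0.065, "y": 0.01, "z": 0.583, "wy": 0.038, "grip": 0.4}
{"x": 0.042, "y": 0.01, "z": 0.585, "wy": 0.038, "grip": 0.4}
```

Call:
jog_arm:
  targets:
    - {"x":0.24,"y":0.01,"z":0.54,"wx":0,"wy":0.038,"wz":0,"grip":0.4}
    - {"x":0.22,"y":0.01,"z":0.55,"wx":0,"wy":0.038,"wz":0,"grip":0.4}
    - {"x":0.2,"y":0.01,"z":0.55,"wx":0,"wy":0.038,"wz":0,"grip":0.4}
    - {"x":0.18,"y":0.01,"z":0.56,"wx":0,"wy":0.038,"wz":0,"grip":0.4}
    - {"x":0.15,"y":0.01,"z":0.57,"wx":0,"wy":0.038,"wz":0,"grip":0.4}
    - {"x":0.13,"y":0.01,"z":0.57,"wx":0,"wy":0.038,"wz":0,"grip":0.4}
    - {"x":0.11,"y":0.01,"z":0.58,"wx":0,"wy":0.038,"wz":0,"grip":0.4}
    - {"x":0.09,"y":0.01,"z":0.58,"wx":0,"wy":0.038,"wz":0,"grip":0.4}
    - {"x":0.06,"y":0.01,"z":0.58,"wx":0,"wy":0.038,"wz":0,"grip":0.4}
    - {"x":0.04,"y":0.01,"z":0.58,"wx":0,"wy":0.038,"wz":0,"grip":0.4}

```text
time: 6.87
eef_pos: [0.6424, 0.0812, 0.1631]
tool_rot: [0.75, 0.633, 0.145, -0.122]
ft_force: [-0.5, 0.1, -1.8]
finger_gap: 0.058
finger_force: 75.4
```

```bash
python3 - <<'E'
from h import *
way(-64,98,22,n=5)
s=r.get_state(); Rt=R.from_quat(s['tool_rot']).as_matrix(); p=s['eef_pos']; print(hol(p))
c=cap('side'); P=cloud(c); hsv=cv2.cvtColor(c['image'],cv2.COLOR_RGB2HSV); Q=(P-p)@Rt; g=hsv[...,1]<60
for a,b in ((.045,.053),(.053,.058),(.060,.075)):
    m=g&(Q[...,0]>a)&(Q[...,0]<b)&(abs(Q[...,1])<.04)&(abs(Q[...,2])<.05); A=Q[m]
    if len(A)>3: print(a,len(A),[round(float(v),1) for v in cv2.minEnclosingCircle((A[:,1:]*1000).astype(np.float32))[0]],A[:,0].max(),hol(P[m]).mean(0).round(4))
save('side2',cv2.resize(c['image'][120:320,200:420],None,fx=3,fy=3,interpolation=cv2.INTER_CUBIC))
E
```

```text
tcp h [0.0005 0.0214 0.1363]
from [0.6424 0.0812 0.1631] tooly -9.65 tooldown [ 0.0627  0.3671 -0.9281] t 6.8667 F [-0.5  0.1 -1.8] w [-0.     0.002  0.001]
{"x": -0.222, "y": -0.002, "z": 0.488, "grip": 0.4}
{"x": -0.222, "y": -0.002, "z": 0.488, "grip": 0.4}
{"x": -0.223, "y": -0.002, "z": 0.488, "grip": 0.4}
{"x": -0.223, "y": -0.002, "z": 0.488, "grip": 0.4}
{"x": -0.223, "y": -0.001, "z": 0.488, "grip": 0.4}
[0.00057152 0.02259953 0.16306361]
0.045 557 [0.9, 1.0] 0.05293939118439415 [0.0002 0.0687 0.1806]
0.053 95 [2.7, -0.9] 0.05771226029398176 [0.0009 0.0736 0.1825]
0.06 19 [0.7, 1.1] 0.06849705807247208 [0.0007 0.0833 0.1863]
```

View pics/side2.png

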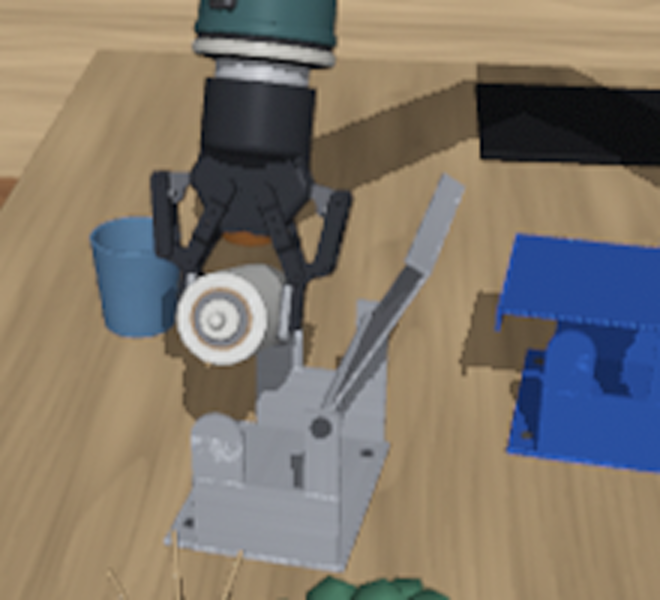

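The roll end at crop (218,320) is in line with the left cheek at crop (218,440), and nothing touches. Lowering now.

Call:
jog_arm:
  targets:
    - {"x":-0.2,"y":0,"z":0.48,"wx":0,"wy":0,"wz":0,"grip":0.4}
    - {"x":-0.22,"y":0,"z":0.49,"wx":0,"wy":0,"wz":0,"grip":0.4}
    - {"x":-0.22,"y":0,"z":0.49,"wx":0,"wy":0,"wz":0,"grip":0.4}
    - {"x":-0.22,"y":0,"z":0.49,"wx":0,"wy":0,"wz":0,"grip":0.4}
    - {"x":-0.22,"y":0,"z":0.49,"wx":0,"wy":0,"wz":0,"grip":0.4}
    - {"x":0,"y":0,"z":0,"wx":0,"wy":0,"wz":0,"grip":0.4}
    - {"x":0,"y":0,"z":0,"wx":0,"wy":0,"wz":0,"grip":0.4}
    - {"x":0,"y":0,"z":0,"wx":0,"wy":0,"wz":0,"grip":0.4}
    - {"x":0,"y":0,"z":0,"wx":0,"wy":0,"wz":0,"grip":0.4}
    - {"x":0,"y":0,"z":0,"wx":0,"wy":0,"wz":0,"grip":0.4}

```text
time: 7.75
eef_pos: [0.6422, 0.0805, 0.1368]
tool_rot: [0.75, 0.634, 0.144, -0.122]
ft_force: [-0.5, -1.0, -1.1]
finger_gap: 0.0582
finger_force: 75.4
```

```bash
python3 - <<'E'
from h import *
way(-75,93.5,21,n=1,off=.003)
way(-78,93.5,18,4,n=1,off=.003)
E
```

```text
tcp h [0.0005 0.0112 0.1298]
from [0.6422 0.0805 0.1368] tooly -9.62 tooldown [ 0.0623  0.3657 -0.9286] t 7.75 F [-0.5 -1.  -1.1] w [-0.    -0.014  0.001]
{"x": -1.254, "y": -0.008, "z": 0.251, "wy": -0.014, "wz": 0.001, "grip": 0.4}
tcp h [0.0005 0.0062 0.124 ]
from [0.6422 0.0805 0.1368] tooly -9.62 tooldown [ 0.0623  0.3657 -0.9286] t 7.75 F [-0.5 -1.  -1.1] w [-0.    -0.066  0.001]
{"x": -1.935, "y": -0.009, "z": 0.604, "wy": -0.066, "wz": 0.001, "grip": 0.4}
```

Call:
jog_arm:
  targets:
    - {"x":-0.12,"y":0,"z":0.025,"wx":0,"wy":0,"wz":0,"grip":0.4}
    - {"x":-0.13,"y":0,"z":0.025,"wx":0,"wy":0,"wz":0,"grip":0.4}
    - {"x":-0.13,"y":0,"z":0.03,"wx":0,"wy":-0.002,"wz":0,"grip":0.4}
    - {"x":-0.14,"y":0,"z":0.03,"wx":0,"wy":-0.002,"wz":0,"grip":0.4}
    - {"x":-0.14,"y":0,"z":0.03,"wx":0,"wy":-0.002,"wz":0,"grip":0.4}
    - {"x":-0.14,"y":0,"z":0.03,"wx":0,"wy":-0.002,"wz":0,"grip":0.4}
    - {"x":-0.14,"y":0,"z":0.03,"wx":0,"wy":-0.002,"wz":0,"grip":0.4}
    - {"x":-0.14,"y":0,"z":0.03,"wx":0,"wy":-0.002,"wz":0,"grip":0.4}
    - {"x":-0.14,"y":0,"z":0.03,"wx":0,"wy":-0.002,"wz":0,"grip":0.4}
    - {"x":0,"y":0,"z":0,"wx":0,"wy":0,"wz":0,"grip":0.4}

```text
time: 8.58
eef_pos: [0.6403, 0.07, 0.1294]
tool_rot: [0.751, 0.634, 0.139, -0.117]
ft_force: [0.0, 0.5, -0.7]
finger_gap: 0.0586
finger_force: 75.4
```

```bash
python3 - <<'E'
from h import *
s=r.get_state(); print('F holder',(s['ft_force']@HM).round(2),(s['ft_torque']@HM).round(2))
way(-78,93.5,18,4,n=1,off=.003)
E
```

```text
F holder [-0.05  0.54 -0.72] [-0.49  0.01 -0.03]
tcp h [0.0005 0.0062 0.124 ]
from [0.6403 0.07   0.1294] tooly -9.64 tooldown [ 0.0597  0.3526 -0.9339] t 8.5833 F [ 0.   0.5 -0.7] w [-0.001 -0.052  0.001]
{"x": -0.662, "y": 0.006, "z": 0.328, "wx": -0.001, "wy": -0.052, "wz": 0.001, "grip": 0.4}
```

Call:
jog_arm:
  targets:
    - {"x":-0.1,"y":0,"z":0.04,"wx":0,"wy":-0.002,"wz":0,"grip":0.4}
    - {"x":-0.1,"y":0,"z":0.04,"wx":0,"wy":-0.006,"wz":0,"grip":0.4}
    - {"x":-0.1,"y":0,"z":0.04,"wx":0,"wy":-0.006,"wz":0,"grip":0.4}
    - {"x":-0.1,"y":0,"z":0.04,"wx":0,"wy":-0.006,"wz":0,"grip":0.4}
    - {"x":-0.1,"y":0,"z":0.04,"wx":0,"wy":-0.006,"wz":0,"grip":0.4}
    - {"x":-0.08,"y":0,"z":0.04,"wx":0,"wy":-0.008,"wz":0,"grip":0.4}
    - {"x":-0.08,"y":0,"z":0.04,"wx":0,"wy":-0.008,"wz":0,"grip":0.4}
    - {"x":0,"y":0,"z":0.04,"wx":0,"wy":-0.008,"wz":0,"grip":0.4}
    - {"x":0,"y":0,"z":0,"wx":0,"wy":0,"wz":0,"grip":0.4}
    - {"x":0,"y":0,"z":0,"wx":0,"wy":0,"wz":0,"grip":0.4}

```text
time: 9.42
eef_pos: [0.6395, 0.0656, 0.1243]
tool_rot: [0.754, 0.637, 0.12, -0.102]
ft_force: [1.2, 3.4, -2.6]
finger_gap: 0.0581
finger_force: 75.4
```

```bash
python3 - <<'E'
from h import *
s=r.get_state(); print('F holder',(s['ft_force']@HM).round(2),(s['ft_torque']@HM).round(2))
way(-78,94,14,15,n=1,off=.003)
way(-78,94,8,17,n=1,off=.003)
E
```

```text
F holder [ 0.59  3.59 -2.59] [ 0.54 -0.05  0.02]
tcp h [ 0.0005 -0.0026  0.1159]
from [0.6395 0.0656 0.1243] tooly -9.6 tooldown [ 0.0518  0.3065 -0.9505] t 9.4167 F [ 1.2  3.4 -2.6] w [-0.001 -0.072  0.002]
{"x": -1.145, "y": 0.011, "z": 0.514, "wx": -0.001, "wy": -0.072, "wz": 0.002, "grip": 0.4}
tcp h [ 0.0005 -0.0027  0.1076]
from [0.6395 0.0656 0.1243] tooly -9.6 tooldown [ 0.0518  0.3065 -0.9505] t 9.4167 F [ 1.2  3.4 -2.6] w [-0.    -0.176  0.002]
{"x": -1.412, "y": 0.011, "z": 1.298, "wy": -0.176, "wz": 0.002, "grip": 0.4}
```

Call:
jog_arm:
  targets:
    - {"x":-0.14,"y":0,"z":0.05,"wx":0,"wy":-0.006,"wz":0,"grip":0.4}
    - {"x":-0.14,"y":0,"z":0.06,"wx":0,"wy":-0.008,"wz":0,"grip":0.4}
    - {"x":-0.14,"y":0,"z":0.06,"wx":0,"wy":-0.008,"wz":0,"grip":0.4}
    - {"x":-0.14,"y":0,"z":0.06,"wx":0,"wy":-0.008,"wz":0,"grip":0.4}
    - {"x":-0.14,"y":0,"z":0.06,"wx":0,"wy":-0.008,"wz":0,"grip":0.4}
    - {"x":-0.14,"y":0,"z":0.06,"wx":0,"wy":-0.008,"wz":0,"grip":0.4}
    - {"x":-0.14,"y":0,"z":0.06,"wx":0,"wy":-0.008,"wz":0,"grip":0.4}
    - {"x":-0.14,"y":0,"z":0.06,"wx":0,"wy":-0.009,"wz":0,"grip":0.4}
    - {"x":-0.08,"y":0,"z":0.05,"wx":0,"wy":-0.009,"wz":0,"grip":0.4}
    - {"x":0,"y":0,"z":0,"wx":0,"wy":0,"wz":0,"grip":0.4}

```text
time: 10.25
eef_pos: [0.6379, 0.0561, 0.1159]
tool_rot: [0.758, 0.641, 0.093, -0.079]
ft_force: [2.1, 6.3, -4.2]
finger_gap: 0.0584
finger_force: 75.8
```

```bash
python3 - <<'E'
from h import *
s=r.get_state(); print('F holder',(s['ft_force']@HM).round(2),(s['ft_torque']@HM).round(2))
way(-78,94.5,7,18,n=1,off=.003)
way(-78,95,0,18,n=1,off=.003)
E
```

```text
F holder [ 0.99  6.55 -4.16] [ 1.5  -0.2   0.05]
tcp h [ 0.0005 -0.0034  0.1067]
from [0.6379 0.0561 0.1159] tooly -9.58 tooldown [ 0.0402  0.2382 -0.9704] t 10.25 F [ 2.1  6.3 -4.2] w [-0.    -0.122  0.002]
{"x": -0.278, "y": 0.016, "z": 0.881, "wy": -0.122, "wz": 0.002, "grip": 0.4}
tcp h [ 0.0005 -0.0025  0.098 ]
from [0.6379 0.0561 0.1159] tooly -9.58 tooldown [ 0.0402  0.2382 -0.9704] t 10.25 F [ 2.1  6.3 -4.2] w [-0.    -0.244  0.002]
{"x": -0.398, "y": 0.016, "z": 1.746, "wy": -0.244, "wz": 0.002, "grip": 0.4}
```

Call:
jog_arm:
  targets:
    - {"x":-0.05,"y":0,"z":0.09,"wx":0,"wy":-0.013,"wz":0,"grip":0.4}
    - {"x":-0.05,"y":0,"z":0.1,"wx":0,"wy":-0.014,"wz":0,"grip":0.4}
    - {"x":-0.05,"y":0,"z":0.1,"wx":0,"wy":-0.014,"wz":0,"grip":0.4}
    - {"x":-0.04,"y":0,"z":0.1,"wx":0,"wy":-0.014,"wz":0,"grip":0.4}
    - {"x":-0.03,"y":0,"z":0.1,"wx":0,"wy":-0.014,"wz":0,"grip":0.4}
    - {"x":-0.02,"y":0,"z":0.1,"wx":0,"wy":-0.014,"wz":0,"grip":0.4}
    - {"x":-0.02,"y":0,"z":0.1,"wx":0,"wy":-0.014,"wz":0,"grip":0.4}
    - {"x":-0.02,"y":0,"z":0.1,"wx":0,"wy":-0.013,"wz":0,"grip":0.4}
    - {"x":0,"y":0,"z":0.09,"wx":0,"wy":-0.012,"wz":0,"grip":0.4}
    - {"x":0,"y":0,"z":0,"wx":0,"wy":0,"wz":0,"grip":0.4}

```text
time: 11.08
eef_pos: [0.6377, 0.0556, 0.1066]
tool_rot: [0.762, 0.645, 0.047, -0.039]
ft_force: [3.1, 8.3, -5.5]
finger_gap: 0.0586
finger_force: 76.0
```

```bash
python3 - <<'E'
from h import *
s=r.get_state(); print('F holder',(s['ft_force']@HM).round(2),(s['ft_torque']@HM).round(2))
way(-78,95,0,18,n=1,off=.003)
p=s['eef_pos']; Rt=R.from_quat(s['tool_rot']).as_matrix()
c=cap('side'); P=cloud(c); hsv=cv2.cvtColor(c['image'],cv2.COLOR_RGB2HSV); Q=(P-p)@Rt; g=hsv[...,1]<60
for a,b in ((.042,.053),(.053,.058),(.060,.075)):
    m=g&(Q[...,0]>a)&(Q[...,0]<b)&(abs(Q[...,1])<.04)&(abs(Q[...,2])<.05); A=Q[m]
    if len(A)>3: print(a,len(A),[round(float(v),1) for v in cv2.minEnclosingCircle((A[:,1:]*1000).astype(np.float32))[0]],A[:,0].max(),hol(P[m]).mean(0).round(4))
save('side3',cv2.resize(c['image'][150:320,230:380],None,fx=3.5,fy=3.5,interpolation=cv2.INTER_CUBIC))
E
```

```text
F holder [ 1.65  8.72 -5.45] [ 1.89 -0.26  0.06]
tcp h [ 0.0005 -0.0025  0.098 ]
from [0.6377 0.0556 0.1066] tooly -9.54 tooldown [ 0.0203  0.1201 -0.9925] t 11.0833 F [ 3.1  8.3 -5.5] w [-0.    -0.122  0.003]
{"x": -0.019, "y": 0.026, "z": 0.862, "wy": -0.122, "wz": 0.003, "grip": 0.4}
0.042 463 [0.6, -1.0] 0.052938906945306625 [-0.0011  0.0447  0.1165]
0.053 63 [1.4, 1.5] 0.05734597715841608 [-1.00e-04  5.04e-02  1.15e-01]
0.06 22 [-0.5, -1.4] 0.070066082814855 [-1.000e-04  6.110e-02  1.158e-01]
```

View pics/side3.png

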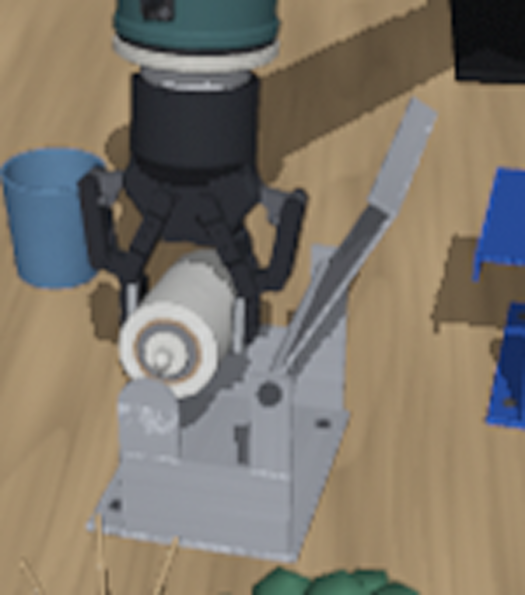

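The fixed nub at crop (165,352) is now inside the left cheek and above its cup. The spindle seems to have pitched about 2° in the grip, so I'll level slightly past zero and measure.

Call:
jog_arm:
  targets:
    - {"x":0,"y":0,"z":0.1,"wx":0,"wy":-0.015,"wz":0,"grip":0.4}
    - {"x":0,"y":0,"z":0.1,"wx":0,"wy":-0.016,"wz":0,"grip":0.4}
    - {"x":0,"y":0,"z":0.1,"wx":0,"wy":-0.016,"wz":0,"grip":0.4}
    - {"x":0,"y":0,"z":0.1,"wx":0,"wy":-0.016,"wz":0,"grip":0.4}
    - {"x":0,"y":0,"z":0.1,"wx":0,"wy":-0.016,"wz":0,"grip":0.4}
    - {"x":0,"y":0,"z":0.1,"wx":0,"wy":-0.016,"wz":0,"grip":0.4}
    - {"x":0,"y":0,"z":0.1,"wx":0,"wy":-0.016,"wz":0,"grip":0.4}
    - {"x":0,"y":0,"z":0.1,"wx":0,"wy":-0.016,"wz":0,"grip":0.4}
    - {"x":0,"y":0,"z":0.06,"wx":0,"wy":-0.01,"wz":0,"grip":0.4}
    - {"x":0,"y":0,"z":0,"wx":0,"wy":0,"wz":0,"grip":0.4}

```text
time: 11.97
eef_pos: [0.6377, 0.0562, 0.098]
tool_rot: [0.763, 0.646, -0.006, 0.005]
ft_force: [1.6, 7.8, -2.0]
finger_gap: 0.058
finger_force: 76.3
```

```bash
cat > meas.py <<'E'
from h import *
s=r.get_state(); print('F holder',(s['ft_force']@HM).round(2),(s['ft_torque']@HM).round(2))
p=s['eef_pos']; print('tcp hol',hol(p)); way(-78,95,0,18,n=1,off=.003)
c=cap('side'); np.savez('/tmp/s.npz',**c); P=cloud(c); hsv=cv2.cvtColor(c['image'],cv2.COLOR_RGB2HSV); H=hol(P); g=hsv[...,1]<60
# bright roll face points: fit plane normal (spindle axis)
m=(hsv[...,2]>150)&g&(abs(H[...,0])<.036)&(H[...,1]>.0)&(H[...,1]<.066)&(H[...,2]>.055)&(H[...,2]<.16)
yf=np.median(H[m][H[m][:,1]>np.percentile(H[m][:,1],60),1]); f=m&(abs(H[...,1]-yf)<.006); A=H[f]
b=np.linalg.lstsq(np.c_[A[:,0],A[:,2]-.095,np.ones(len(A))],A[:,1],rcond=None)[0]
print('face n',len(A),'y at axis',b[2].round(4),'tilt deg (up +)',np.degrees(np.arctan(-b[1])).round(1),'yaw',np.degrees(np.arctan(b[0])).round(1))
print('face circle x,z,r',[np.round(v,1) for v in cv2.minEnclosingCircle((A[:,[0,2]]*1000).astype(np.float32))])
for lo,hi in ((.055,.060),(.060,.065),(.065,.070)):
    t=g&(abs(H[...,0])<.012)&(H[...,1]>lo)&(H[...,1]<hi)&(abs(H[...,2]-.1)<.02)
    if t.sum()>2: print('nub',lo,t.sum(),H[t].min(0).round(4),H[t].max(0).round(4))
L=g&(abs(H[...,0])<.03)&(H[...,1]>.07)&(H[...,1]<.095)&(H[...,2]>.085); A=H[L]
if len(A): print('left cheek',A.min(0).round(4),A.max(0).round(4))
E
python3 meas.py
```

```text
F holder [ 0.29  7.97 -2.  ] [ 1.71  0.16 -0.11]
tcp hol [ 0.00016692 -0.00279104  0.09799649]
tcp h [ 0.0005 -0.0025  0.098 ]
from [0.6377 0.0562 0.098 ] tooly -9.55 tooldown [-0.0026 -0.0145 -0.9999] t 11.9667 F [ 1.6  7.8 -2. ] w [-0.     0.015  0.003]
{"x": 0.029, "y": 0.033, "z": -0.001, "wy": 0.015, "wz": 0.003, "grip": 0.4}
face n 314 y at axis 0.0469 tilt deg (up +) 2.1 yaw 0.6
face circle x,z,r [array([ 0.6, 96.8]), np.float64(30.3)]
nub 0.055 5 [-0.0035  0.0562  0.0985] [0.0017 0.0598 0.1005]
left cheek [-0.0163  0.07    0.085 ] [0.0203 0.0861 0.4013]
```

Call:
jog_arm:
  targets:
    - {"x":0.1,"y":0.02,"z":-0.02,"wx":0,"wy":0.005,"wz":0,"grip":0.4}
    - {"x":0.15,"y":0.02,"z":-0.02,"wx":0,"wy":0,"wz":0,"grip":0.4}
    - {"x":0.15,"y":0,"z":0,"wx":0,"wy":0,"wz":0,"grip":0.4}
    - {"x":0.15,"y":0,"z":0,"wx":0,"wy":0,"wz":0,"grip":0.4}
    - {"x":0.15,"y":0,"z":0,"wx":0,"wy":0,"wz":0,"grip":0.4}
    - {"x":0.1,"y":0,"z":0,"wx":0,"wy":0,"wz":0,"grip":0.4}
    - {"x":0,"y":0,"z":0,"wx":0,"wy":0,"wz":0,"grip":0.4}
    - {"x":0,"y":0,"z":0,"wx":0,"wy":0,"wz":0,"grip":0.4}
    - {"x":0,"y":0,"z":0,"wx":0,"wy":0,"wz":0,"grip":0.4}
    - {"x":0,"y":0,"z":0,"wx":0,"wy":0,"wz":0,"grip":0.4}

```text
time: 12.85
eef_pos: [0.6392, 0.063, 0.0984]
tool_rot: [0.764, 0.645, -0.004, 0.003]
ft_force: [-2.2, 6.8, -1.9]
finger_gap: 0.0582
finger_force: 76.6
```

```bash
python3 meas.py
```

```text
F holder [-3.31  6.38 -1.92] [ 1.23  0.53 -0.22]
tcp hol [0.00052692 0.00417306 0.0983603 ]
tcp h [ 0.0005 -0.0025  0.098 ]
from [0.6392 0.063  0.0984] tooly -9.62 tooldown [-0.0022 -0.0096 -1.    ] t 12.85 F [-2.2  6.8 -1.9] w [-0.001  0.01   0.001]
{"x": -0.667, "y": -0.004, "z": 0.043, "wx": -0.001, "wy": 0.01, "wz": 0.001, "grip": 0.4}
face n 306 y at axis 0.0537 tilt deg (up +) 1.7 yaw 0.9
face circle x,z,r [array([ 0.5, 98.4]), np.float64(30.5)]
nub 0.055 59 [-0.0115  0.0552  0.0884] [0.0115 0.0592 0.119 ]
left cheek [-0.0244  0.07    0.0852] [0.0202 0.0862 0.4175]
```

Call:
jog_arm:
  targets:
    - {"x":0.05,"y":-0.02,"z":0,"wx":0,"wy":0,"wz":0,"grip":0.4}
    - {"x":0.1,"y":-0.02,"z":0,"wx":0,"wy":0,"wz":0,"grip":0.4}
    - {"x":0.1,"y":0,"z":0,"wx":0,"wy":0,"wz":0,"grip":0.4}
    - {"x":0.1,"y":0,"z":0,"wx":0,"wy":0,"wz":0,"grip":0.4}
    - {"x":0.1,"y":0,"z":0,"wx":0,"wy":0,"wz":0,"grip":0.4}
    - {"x":0.05,"y":0,"z":0,"wx":0,"wy":0,"wz":0,"grip":0.4}
    - {"x":0,"y":0,"z":0,"wx":0,"wy":0,"wz":0,"grip":0.4}
    - {"x":0,"y":0,"z":0,"wx":0,"wy":0,"wz":0,"grip":0.4}
    - {"x":0,"y":0,"z":0,"wx":0,"wy":0,"wz":0,"grip":0.4}
    - {"x":0,"y":0,"z":0,"wx":0,"wy":0,"wz":0,"grip":0.4}

```text
time: 13.73
eef_pos: [0.6399, 0.0675, 0.0984]
tool_rot: [0.764, 0.645, -0.004, 0.003]
ft_force: [-1.3, 5.5, -1.5]
finger_gap: 0.0584
finger_force: 76.6
```

```bash
python3 meas.py
```

```text
F holder [-2.16  5.18 -1.47] [ 0.98  0.35 -0.16]
tcp hol [0.00041117 0.00872781 0.09839732]
tcp h [ 0.0005 -0.0025  0.098 ]
from [0.6399 0.0675 0.0984] tooly -9.63 tooldown [-0.0018 -0.0099 -0.9999] t 13.7333 F [-1.3  5.5 -1.5] w [-0.     0.01   0.001]
{"x": -1.122, "y": 0.008, "z": 0.051, "wy": 0.01, "wz": 0.001, "grip": 0.4}
face n 287 y at axis 0.0577 tilt deg (up +) 1.6 yaw 1.2
face circle x,z,r [array([ 1.2, 98. ]), np.float64(30.5)]
nub 0.055 72 [-0.0119  0.0552  0.0835] [0.012  0.0599 0.1197]
nub 0.06 38 [-0.0109  0.0601  0.0902] [0.0105 0.0642 0.1165]
nub 0.065 3 [-0.0113  0.065   0.0958] [-0.0011  0.0681  0.1041]
left cheek [-0.0294  0.07    0.0859] [0.0253 0.0858 0.4234]
```

Call:
jog_arm:
  targets:
    - {"x":0.06,"y":-0.02,"z":0,"wx":0,"wy":0,"wz":0,"grip":0.4}
    - {"x":0.06,"y":0,"z":0,"wx":0,"wy":0,"wz":0,"grip":0.4}
    - {"x":0.06,"y":0,"z":0,"wx":0,"wy":0,"wz":0,"grip":0.4}
    - {"x":0.06,"y":0,"z":0,"wx":0,"wy":0,"wz":0,"grip":0.4}
    - {"x":0.06,"y":0,"z":0,"wx":0,"wy":0,"wz":0,"grip":0.4}
    - {"x":0,"y":0,"z":0,"wx":0,"wy":0,"wz":0,"grip":0.4}
    - {"x":0,"y":0,"z":0,"wx":0,"wy":0,"wz":0,"grip":0.4}
    - {"x":0,"y":0,"z":0,"wx":0,"wy":0,"wz":0,"grip":0.4}
    - {"x":0,"y":0,"z":0,"wx":0,"wy":0,"wz":0,"grip":0.4}
    - {"x":0,"y":0,"z":0,"wx":0,"wy":0,"wz":0,"grip":0.4}

```text
time: 14.62
eef_pos: [0.6402, 0.0704, 0.0984]
tool_rot: [0.764, 0.645, -0.004, 0.003]
ft_force: [-0.6, 2.4, -1.7]
finger_gap: 0.058
finger_force: 76.6
```

```bash
python3 meas.py
```

```text
F holder [-0.96  2.27 -1.68] [ 0.59  0.18 -0.11]
tcp hol [0.00027608 0.01164703 0.09838263]
tcp h [ 0.0005 -0.0025  0.098 ]
from [0.6402 0.0704 0.0984] tooly -9.63 tooldown [-0.0018 -0.0099 -0.9999] t 14.6167 F [-0.6  2.4 -1.7] w [-0.     0.01   0.001]
{"x": -1.414, "y": 0.021, "z": 0.052, "wy": 0.01, "wz": 0.001, "grip": 0.4}
face n 284 y at axis 0.0604 tilt deg (up +) 1.7 yaw 0.4
face circle x,z,r [array([ 1.4, 97.7]), np.float64(30.1)]
nub 0.055 17 [-0.0119  0.0582  0.0849] [0.011  0.06   0.1192]
nub 0.06 62 [-0.0111  0.06    0.0977] [0.0108 0.065  0.1196]
nub 0.065 18 [-0.0118  0.0651  0.0938] [0.0023 0.0681 0.1179]
left cheek [-0.03    0.07    0.0853] [0.0233 0.087  0.4268]
```

Call:
jog_arm:
  targets:
    - {"x":0.04,"y":0,"z":0,"wx":0,"wy":0,"wz":0,"grip":0.4}
    - {"x":0,"y":0,"z":0,"wx":0,"wy":0,"wz":0,"grip":0.4}
    - {"x":0,"y":0,"z":0,"wx":0,"wy":0,"wz":0,"grip":0.72}
    - {"x":0,"y":0,"z":0,"wx":0,"wy":0,"wz":0,"grip":0.76}
    - {"x":0,"y":0,"z":0,"wx":0,"wy":0,"wz":0,"grip":0.8}
    - {"x":0,"y":0,"z":0,"wx":0,"wy":0,"wz":0,"grip":0.84}
    - {"x":0,"y":0,"z":0,"wx":0,"wy":0,"wz":0,"grip":0.88}
    - {"x":0,"y":0,"z":0,"wx":0,"wy":0,"wz":0,"grip":0.9}
    - {"x":0,"y":0,"z":0,"wx":0,"wy":0,"wz":0,"grip":0.9}
    - {"x":0,"y":0,"z":0,"wx":0,"wy":0,"wz":0,"grip":0.9}

```text
time: 15.5
eef_pos: [0.6403, 0.0709, 0.0984]
tool_rot: [0.764, 0.645, -0.004, 0.003]
ft_force: [-1.1, -0.3, 0.1]
finger_gap: 0.0766
finger_force: 0.0
```

```bash
python3 meas.py
```

```text
F holder [-1.   -0.43  0.14] [ 0.01 -0.02  0.01]
tcp hol [0.00027244 0.01215436 0.09840029]
tcp h [ 0.0005 -0.0025  0.098 ]
from [0.6403 0.0709 0.0984] tooly -9.63 tooldown [-0.0017 -0.0098 -1.    ] t 15.5 F [-1.1 -0.3  0.1] w [-0.     0.01   0.001]
{"x": -1.465, "y": 0.021, "z": 0.055, "wy": 0.01, "wz": 0.001, "grip": 0.4}
face n 293 y at axis 0.0611 tilt deg (up +) 3.0 yaw 1.3
face circle x,z,r [array([  0.3, 100.1]), np.float64(30.0)]
nub 0.055 17 [-0.0118  0.0577  0.0806] [0.0111 0.06   0.1188]
nub 0.06 63 [-0.0113  0.0601  0.0903] [0.0115 0.0649 0.1199]
nub 0.065 17 [-0.0114  0.0651  0.0983] [0.0073 0.0687 0.1112]
left cheek [-0.0298  0.07    0.0852] [0.0202 0.0859 0.4276]
```

The roll stays put after release, with its face at y≈60.5 as expected when seated. Retreating straight up.

Call:
jog_arm:
  targets:
    - {"x":0,"y":0,"z":-0.5,"wx":0,"wy":0.005,"wz":0,"grip":0.9}
    - {"x":0,"y":0,"z":-1.0,"wx":0,"wy":0.005,"wz":0,"grip":0.9}
    - {"x":0,"y":0,"z":-2.0,"wx":0,"wy":0,"wz":0,"grip":0.9}
    - {"x":0,"y":0,"z":-2.5,"wx":0,"wy":0,"wz":0,"grip":0.9}
    - {"x":0,"y":0,"z":-3.0,"wx":0,"wy":0,"wz":0,"grip":0.6}
    - {"x":0,"y":0,"z":-3.0,"wx":0,"wy":0,"wz":0,"grip":0.4}
    - {"x":0,"y":0,"z":-3.0,"wx":0,"wy":0,"wz":0,"grip":0.2}
    - {"x":0,"y":0,"z":-3.0,"wx":0,"wy":0,"wz":0,"grip":0}
    - {"x":0,"y":0,"z":-2.0,"wx":0,"wy":0,"wz":0,"grip":0}
    - {"x":0,"y":0,"z":-0.5,"wx":0,"wy":0,"wz":0,"grip":0}

```text
time: 16.38
eef_pos: [0.6412, 0.0714, 0.3085]
tool_rot: [0.764, 0.645, 0.003, 0.002]
ft_force: [0.2, 0.2, 0.4]
finger_gap: 0.0035
finger_force: 0.0
```

```bash
python3 - <<'E'
from h import *
s=r.get_state(); print(hol(s['eef_pos']),s['finger_gap'])
plan(O+HM@np.array([-.20,0,.31]),-9.7,10,0,0)
c=cap('side'); save('side4',cv2.resize(c['image'][170:320,240:370],None,fx=4,fy=4,interpolation=cv2.INTER_CUBIC))
P=hol(cloud(c)); g=cv2.cvtColor(c['image'],cv2.COLOR_RGB2HSV)[...,1]<60
# roll top profile along y
for y in np.arange(-.07,.08,.01):
    m=g&(P[...,1]>y)&(P[...,1]<y+.01)&(abs(P[...,0])<.03)&(P[...,2]>.05)&(P[...,2]<.16)
    if m.sum()>3: print(round(y,2),m.sum(),'zmax',P[m][:,2].max().round(4),'x@top',P[m][P[m][:,2].argmax(),0].round(3))
E
```

```text
[0.00110885 0.01272562 0.30852391] 0.0034850166726286915
from [0.6412 0.0714 0.3085] tooly -9.62 tooldown [ 0.0058  0.001  -1.    ] t 16.3833 F [0.2 0.2 0.4] w [ 0.006 -0.002  0.001]
{"x": -0.125, "y": -2.011, "z": -0.026, "wx": 0.001, "grip": 0}
{"x": -0.125, "y": -2.011, "z": -0.025, "wx": 0.001, "grip": 0}
{"x": -0.125, "y": -2.011, "z": -0.024, "wx": 0.001, "grip": 0}
{"x": -0.125, "y": -2.011, "z": -0.023, "wx": 0.001, "grip": 0}
{"x": -0.126, "y": -2.011, "z": -0.022, "wx": 0.001, "grip": 0}
{"x": -0.126, "y": -2.011, "z": -0.02, "wx": 0.001, "grip": 0}
{"x": -0.126, "y": -2.011, "z": -0.019, "wx": 0.001, "grip": 0}
{"x": -0.126, "y": -2.011, "z": -0.018, "wx": 0.001, "grip": 0}
{"x": -0.127, "y": -2.011, "z": -0.017, "wx": 0.001, "grip": 0}
{"x": -0.127, "y": -2.011, "z": -0.016, "wx": 0.001, "grip": 0}
-0.04 45 zmax 0.1286 x@top 0.0
-0.03 68 zmax 0.1294 x@top -0.001
-0.02 64 zmax 0.1292 x@top 0.004
-0.01 71 zmax 0.1297 x@top 0.002
0.0 69 zmax 0.1289 x@top -0.0
0.01 70 zmax 0.1295 x@top 0.001
0.02 69 zmax 0.13 x@top -0.002
0.03 79 zmax 0.1292 x@top -0.0
0.04 76 zmax 0.1292 x@top -0.003
0.05 180 zmax 0.1288 x@top -0.001
0.06 231 zmax 0.1298 x@top 0.002
0.07 50 zmax 0.1137 x@top 0.003
0.08 450 zmax 0.1156 x@top -0.001
```

View pics/side4.png

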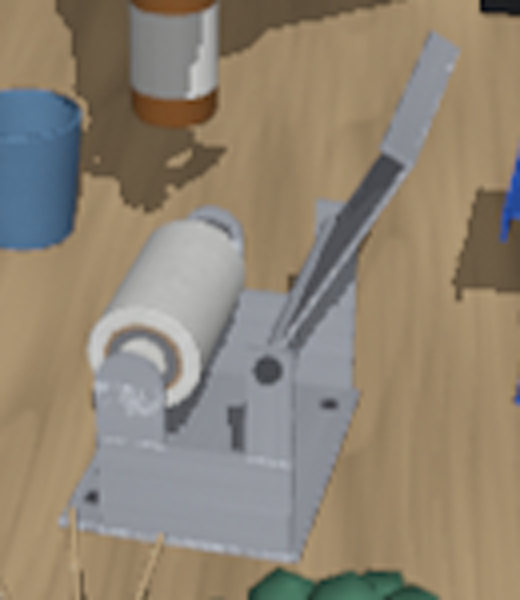

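The picture shows the roll seated level between both cups, from crop (145,370) to (215,225), with a uniform top height. Next I move behind the cover.

Call:
jog_arm:
  targets:
    - {"x":-0.1,"y":-1.5,"z":-0.02,"wx":0,"wy":0,"wz":0,"grip":0}
    - {"x":-0.12,"y":-2,"z":-0.02,"wx":0.006,"wy":0,"wz":0,"grip":0}
    - {"x":-0.12,"y":-2.2,"z":0,"wx":0,"wy":0,"wz":0,"grip":0}
    - {"x":-0.12,"y":-2.2,"z":0,"wx":0,"wy":0,"wz":0,"grip":0}
    - {"x":-0.12,"y":-2.2,"z":0,"wx":0,"wy":0,"wz":0,"grip":0}
    - {"x":-0.12,"y":-2.2,"z":0,"wx":0,"wy":0,"wz":0,"grip":0}
    - {"x":-0.12,"y":-2.2,"z":0,"wx":0,"wy":0,"wz":0,"grip":0}
    - {"x":-0.12,"y":-2.2,"z":0,"wx":0,"wy":0,"wz":0,"grip":0}
    - {"x":-0.12,"y":-2.2,"z":0,"wx":0,"wy":0,"wz":0,"grip":0}
    - {"x":-0.12,"y":-1.5,"z":0,"wx":0,"wy":0,"wz":0,"grip":0}

```text
time: 17.27
eef_pos: [0.4351, 0.0937, 0.3043]
tool_rot: [0.764, 0.645, -0.002, -0.002]
ft_force: [0.0, 0.8, 0.4]
finger_gap: -0.0
finger_force: 0.0
```

Call:
jog_arm:
  targets:
    - {"x":0,"y":0,"z":0.5,"wx":0,"wy":0,"wz":0,"grip":0}
    - {"x":0,"y":0,"z":1,"wx":0,"wy":0,"wz":0,"grip":0}
    - {"x":0,"y":0,"z":1.5,"wx":0,"wy":0,"wz":0,"grip":0}
    - {"x":0,"y":0,"z":1.5,"wx":0,"wy":0,"wz":0,"grip":0}
    - {"x":0,"y":0,"z":1.5,"wx":0,"wy":0,"wz":0,"grip":0}
    - {"x":0,"y":0,"z":1.5,"wx":0,"wy":0,"wz":0,"grip":0}
    - {"x":0,"y":0,"z":1,"wx":0,"wy":0,"wz":0,"grip":0}
    - {"x":0,"y":0,"z":0.5,"wx":0,"wy":0,"wz":0,"grip":0}
    - {"x":0,"y":0,"z":0,"wx":0,"wy":0,"wz":0,"grip":0}
    - {"x":0,"y":0,"z":0,"wx":0,"wy":0,"wz":0,"grip":0}

```text
time: 18.1
eef_pos: [0.4369, 0.0937, 0.2149]
tool_rot: [0.764, 0.645, -0.002, -0.002]
ft_force: [0.4, 0.3, 0.0]
finger_gap: -0.0001
finger_force: 0.0
```

```bash
python3 - <<'E'
from h import *
s=r.get_state(); print(hol(s['eef_pos']),s['joint_positions'].round(2))
plan(O+HM@np.array([-.09,0,.22]),-9.7,1,0,0)
c=cap('side'); save('side5',cv2.resize(c['image'][100:320,230:450],None,fx=2.7,fy=2.7,interpolation=cv2.INTER_CUBIC))
E
```

```text
[-0.20403996  0.00029472  0.21485717] [ 0.15  0.17 -0.47  2.06  0.09  0.93 -0.54]
from [0.4369 0.0937 0.2149] tooly -9.63 tooldown [-0.0062  0.0013 -1.    ] t 18.1 F [0.4 0.3 0. ] w [-0.006 -0.     0.001]
{"x": -0.044, "y": 11.4, "z": -0.587, "wx": -0.006, "wz": 0.001, "grip": 0}
```

View pics/side5.png

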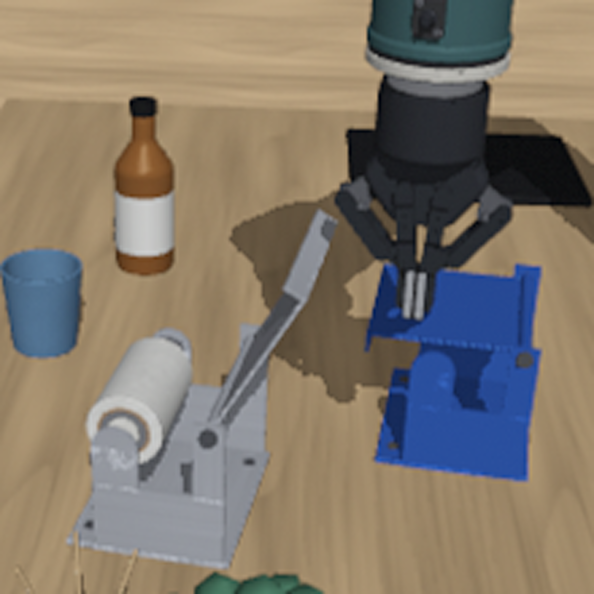

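The closed gripper stands behind the cover at crop (415,300), and the cover's free edge is at crop (320,225). Because the finger links flare out, I raise 1.2 cm so the edge meets the fingers, then push forward.

Call:
jog_arm:
  targets:
    - {"x":0,"y":0.8,"z":-0.6,"wx":0,"wy":0,"wz":0,"grip":0}
    - {"x":0,"y":1.0,"z":-0.6,"wx":0,"wy":0,"wz":0,"grip":0}
    - {"x":0,"y":1.0,"z":0,"wx":0,"wy":0,"wz":0,"grip":0}
    - {"x":0,"y":1.0,"z":0,"wx":0,"wy":0,"wz":0,"grip":0}
    - {"x":0,"y":1.0,"z":0,"wx":0,"wy":0,"wz":0,"grip":0}
    - {"x":0,"y":1.0,"z":0,"wx":0,"wy":0,"wz":0,"grip":0}
    - {"x":0,"y":1.0,"z":0,"wx":0,"wy":0,"wz":0,"grip":0}
    - {"x":0,"y":1.0,"z":0,"wx":0,"wy":0,"wz":0,"grip":0}
    - {"x":0,"y":1.0,"z":0,"wx":0,"wy":0,"wz":0,"grip":0}
    - {"x":0,"y":1.0,"z":0,"wx":0,"wy":0,"wz":0,"grip":0}

```text
time: 18.98
eef_pos: [0.5359, 0.077, 0.2288]
tool_rot: [0.764, 0.645, -0.0, -0.001]
ft_force: [-10.0, -6.6, 51.8]
finger_gap: -0.0001
finger_force: 26.1
```

```bash
cat > cov.py <<'E'
from h import *
s=r.get_state(); print(hol(s['eef_pos']).round(4),'F',(s['ft_force']@HM).round(2),s['time'])
c=cap('side'); P=hol(cloud(c)); g=cv2.cvtColor(c['image'],cv2.COLOR_RGB2HSV)
m=(g[...,1]<60)&(g[...,2]>40)&(abs(P[...,1])<.085)&(P[...,0]>-.15)&(P[...,0]<.08)&(P[...,2]>.133)&(P[...,2]<.265)&(abs(P[...,0]-hol(s['eef_pos'])[0])>.0)
m&=P[...,1]>.045   # left strip of the cover, clear of the gripper
A=P[m]
if len(A)>5:
    print(len(A),'ang of pts',np.degrees(np.arctan2(A[:,2]-.117,A[:,0]+.072)).round(0)[::max(1,len(A)//12)]); i=np.hypot(A[:,2]-.117,A[:,0]+.072).argmax(); print('far',A[i].round(3))
E
python3 cov.py
```

```text
[-0.1036  0.0005  0.2288] F [-8.72 -8.17 51.76] 18.9833
234 ang of pts [90. 96. 94. 93. 96. 97. 97. 96. 97. 96. 96. 94. 94.]
far [-0.073  0.056  0.25 ]
```

The cover edge is wedged under the finger link, with 52 N upward on the tool. I back off and rise at once.

Call:
jog_arm:
  targets:
    - {"x":0,"y":-0.3,"z":-0.8,"wx":0,"wy":0,"wz":0,"grip":0}
    - {"x":0,"y":-0.5,"z":-0.8,"wx":0,"wy":0,"wz":0,"grip":0}
    - {"x":0,"y":-0.5,"z":-0.4,"wx":0,"wy":0,"wz":0,"grip":0}
    - {"x":0,"y":0,"z":0,"wx":0,"wy":0,"wz":0,"grip":0}
    - {"x":0,"y":0,"z":0,"wx":0,"wy":0,"wz":0,"grip":0}
    - {"x":0,"y":0,"z":0,"wx":0,"wy":0,"wz":0,"grip":0}
    - {"x":0,"y":0,"z":0,"wx":0,"wy":0,"wz":0,"grip":0}
    - {"x":0,"y":0,"z":0,"wx":0,"wy":0,"wz":0,"grip":0}
    - {"x":0,"y":0,"z":0,"wx":0,"wy":0,"wz":0,"grip":0}
    - {"x":0,"y":0,"z":0,"wx":0,"wy":0,"wz":0,"grip":0}

```text
time: 19.87
eef_pos: [0.5207, 0.0794, 0.2461]
tool_rot: [0.764, 0.645, -0.002, -0.002]
ft_force: [-0.9, 0.0, -0.2]
finger_gap: 0.0001
finger_force: 0.0
```

```bash
python3 cov.py
```

```text
[-0.1191  0.0003  0.2461] F [-0.93 -0.12 -0.22] 19.8667
244 ang of pts [89. 93. 91. 97. 97. 97. 96. 97. 96. 96. 96. 95. 91.]
far [-0.074  0.06   0.25 ]
```

Call:
jog_arm:
  targets:
    - {"x":0,"y":0.7,"z":0,"wx":0,"wy":0,"wz":0,"grip":0}
    - {"x":0,"y":0.8,"z":0,"wx":0,"wy":0,"wz":0,"grip":0}
    - {"x":0,"y":0.8,"z":0,"wx":0,"wy":0,"wz":0,"grip":0}
    - {"x":0,"y":0.8,"z":0,"wx":0,"wy":0,"wz":0,"grip":0}
    - {"x":0,"y":0.8,"z":0,"wx":0,"wy":0,"wz":0,"grip":0}
    - {"x":0,"y":0.8,"z":0,"wx":0,"wy":0,"wz":0,"grip":0}
    - {"x":0,"y":0.8,"z":0.1,"wx":0,"wy":0,"wz":0,"grip":0}
    - {"x":0,"y":0.5,"z":0.1,"wx":0,"wy":0,"wz":0,"grip":0}
    - {"x":0,"y":0,"z":0,"wx":0,"wy":0,"wz":0,"grip":0}
    - {"x":0,"y":0,"z":0,"wx":0,"wy":0,"wz":0,"grip":0}

```text
time: 20.75
eef_pos: [0.5798, 0.0694, 0.2437]
tool_rot: [0.764, 0.645, -0.002, -0.003]
ft_force: [-0.1, 0.8, 0.0]
finger_gap: 0.0
finger_force: 0.0
```

```bash
python3 cov.py
```

```text
[-0.0591  0.0004  0.2437] F [-0.26  0.8   0.04] 20.75
367 ang of pts [75. 76. 70. 76. 76. 75. 76. 76. 75. 75. 72. 74. 74.]
far [-0.023  0.058  0.241]
```

Call:
jog_arm:
  targets:
    - {"x":0,"y":0.7,"z":0.2,"wx":0,"wy":0,"wz":0,"grip":0}
    - {"x":0,"y":0.7,"z":0.3,"wx":0,"wy":0,"wz":0,"grip":0}
    - {"x":0,"y":0.7,"z":0.3,"wx":0,"wy":0,"wz":0,"grip":0}
    - {"x":0,"y":0.7,"z":0.3,"wx":0,"wy":0,"wz":0,"grip":0}
    - {"x":0,"y":0.7,"z":0.3,"wx":0,"wy":0,"wz":0,"grip":0}
    - {"x":0,"y":0.7,"z":0.3,"wx":0,"wy":0,"wz":0,"grip":0}
    - {"x":0,"y":0.7,"z":0.4,"wx":0,"wy":0,"wz":0,"grip":0}
    - {"x":0,"y":0.7,"z":0.5,"wx":0,"wy":0,"wz":0,"grip":0}
    - {"x":0,"y":0,"z":0,"wx":0,"wy":0,"wz":0,"grip":0}
    - {"x":0,"y":0,"z":0,"wx":0,"wy":0,"wz":0,"grip":0}

```text
time: 21.63
eef_pos: [0.6349, 0.0599, 0.217]
tool_rot: [0.764, 0.645, -0.002, -0.003]
ft_force: [-0.2, 0.3, 0.2]
finger_gap: -0.0
finger_force: 0.0
```

```bash
python3 cov.py
```

```text
[-0.0032  0.0004  0.217 ] F [-0.26  0.24  0.22] 21.6333
440 ang of pts [36. 35. 36. 35. 35. 36. 35. 35. 36. 36. 33. 37. 38.]
far [0.045 0.059 0.181]
```

The cover is past 0.9 rad and sinking by itself. I retreat upward while it settles.

Call:
jog_arm:
  targets:
    - {"x":0,"y":0,"z":-0.5,"wx":0,"wy":0,"wz":0,"grip":0}
    - {"x":0,"y":0,"z":-1,"wx":0,"wy":0,"wz":0,"grip":0}
    - {"x":0,"y":0,"z":-1,"wx":0,"wy":0,"wz":0,"grip":0}
    - {"x":0,"y":0,"z":-1,"wx":0,"wy":0,"wz":0,"grip":0}
    - {"x":0,"y":0,"z":-1,"wx":0,"wy":0,"wz":0,"grip":0}
    - {"x":0,"y":0,"z":-0.5,"wx":0,"wy":0,"wz":0,"grip":0}
    - {"x":0,"y":0,"z":0,"wx":0,"wy":0,"wz":0,"grip":0}
    - {"x":0,"y":0,"z":0,"wx":0,"wy":0,"wz":0,"grip":0}
    - {"x":0,"y":0,"z":0,"wx":0,"wy":0,"wz":0,"grip":0}
    - {"x":0,"y":0,"z":0,"wx":0,"wy":0,"wz":0,"grip":0}

```text
time: 22.52
eef_pos: [0.635, 0.0599, 0.267]
tool_rot: [0.764, 0.645, -0.002, -0.003]
ft_force: [0.2, 0.3, 0.2]
finger_gap: -0.0003
finger_force: 0.0
```

```bash
python3 cov.py; python3 - <<'E'
from h import *
c=cap('side'); save('side6',cv2.resize(c['image'][150:320,230:400],None,fx=3.4,fy=3.4,interpolation=cv2.INTER_CUBIC))
P=hol(cloud(c)); g=cv2.cvtColor(c['image'],cv2.COLOR_RGB2HSV)
m=(g[...,1]<60)&(abs(P[...,1])<.068)&(P[...,0]>-.05)&(P[...,0]<.045)&(P[...,2]>.12)&(P[...,2]<.18); A=P[m]
b=np.linalg.lstsq(np.c_[A[:,0]+.072,np.ones(len(A))],A[:,2],rcond=None)[0]; print(len(A),'cover slope',np.arctan(b[0]),'z hinge',b[1],'resid',np.std(A[:,2]-np.c_[A[:,0]+.072,np.ones(len(A))]@b))
E
```

```text
[-0.0031  0.0004  0.267 ] F [0.11 0.37 0.16] 22.5167
74 ang of pts [8. 8. 8. 8. 9. 8. 8. 8. 9. 8. 9. 8. 9.]
far [0.059 0.052 0.135]
1509 cover slope 0.12824344403522378 z hinge 0.11888629157123741 resid 0.0010877040681196463
```

View pics/side6.png

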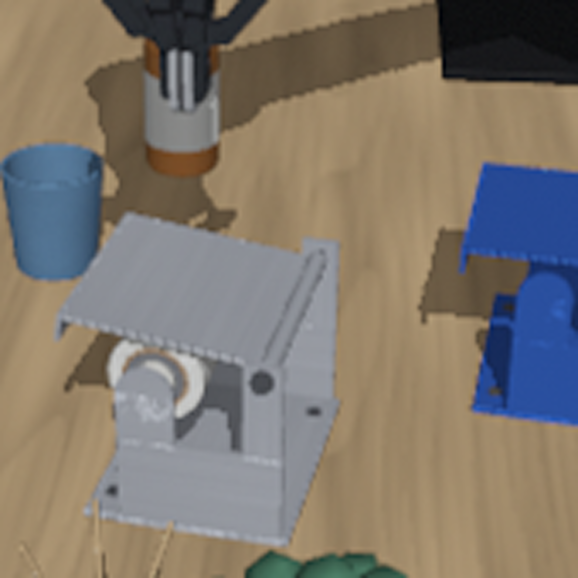

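The cover lies on the roll, but its slope reads 0.13 instead of about 0.08. That fits a roll held coaxial by friction, not sunk into the cups by their ~3 mm of play. I'll press lightly on the cover above the roll to settle it.

Call:
jog_arm:
  targets:
    - {"x":0.3,"y":0.2,"z":1,"wx":0,"wy":0,"wz":0,"grip":0}
    - {"x":0.3,"y":0.2,"z":2,"wx":0,"wy":0,"wz":0,"grip":0}
    - {"x":0.2,"y":0.2,"z":2,"wx":0,"wy":0,"wz":0,"grip":0}
    - {"x":0.2,"y":0,"z":2,"wx":0,"wy":0,"wz":0,"grip":0}
    - {"x":0,"y":0,"z":2,"wx":0,"wy":0,"wz":0,"grip":0}
    - {"x":0,"y":0,"z":1.2,"wx":0,"wy":0,"wz":0,"grip":0}
    - {"x":0,"y":0,"z":0.7,"wx":0,"wy":0,"wz":0,"grip":0}
    - {"x":0,"y":0,"z":0.2,"wx":0,"wy":0,"wz":0,"grip":0}
    - {"x":0,"y":0,"z":0,"wx":0,"wy":0,"wz":0,"grip":0}
    - {"x":0,"y":0,"z":0,"wx":0,"wy":0,"wz":0,"grip":0}

```text
time: 23.45
eef_pos: [0.6426, 0.069, 0.1575]
tool_rot: [0.764, 0.645, -0.001, -0.002]
ft_force: [0.3, -0.1, 0.7]
finger_gap: 0.0001
finger_force: 0.0
```

Call:
jog_arm:
  targets:
    - {"x":0,"y":0,"z":0.03,"wx":0,"wy":0,"wz":0,"grip":0}
    - {"x":0,"y":0,"z":0.03,"wx":0,"wy":0,"wz":0,"grip":0}
    - {"x":0,"y":0,"z":0.03,"wx":0,"wy":0,"wz":0,"grip":0}
    - {"x":0,"y":0,"z":0.03,"wx":0,"wy":0,"wz":0,"grip":0}
    - {"x":0,"y":0,"z":0.03,"wx":0,"wy":0,"wz":0,"grip":0}
    - {"x":0,"y":0,"z":0.03,"wx":0,"wy":0,"wz":0,"grip":0}
    - {"x":0,"y":0,"z":0.02,"wx":0,"wy":0,"wz":0,"grip":0}
    - {"x":0,"y":0,"z":0,"wx":0,"wy":0,"wz":0,"grip":0}
    - {"x":0,"y":0,"z":0,"wx":0,"wy":0,"wz":0,"grip":0}
    - {"x":0,"y":0,"z":0,"wx":0,"wy":0,"wz":0,"grip":0}

```text
time: 24.28
eef_pos: [0.6421, 0.069, 0.1546]
tool_rot: [0.764, 0.645, -0.002, -0.002]
ft_force: [0.2, 0.2, 0.2]
finger_gap: 0.0001
finger_force: 0.0
```

Still no contact, so I continue in small steps.

Call:
jog_arm:
  targets:
    - {"x":0,"y":0,"z":0.05,"wx":0,"wy":0,"wz":0,"grip":0}
    - {"x":0,"y":0,"z":0.05,"wx":0,"wy":0,"wz":0,"grip":0}
    - {"x":0,"y":0,"z":0.05,"wx":0,"wy":0,"wz":0,"grip":0}
    - {"x":0,"y":0,"z":0.05,"wx":0,"wy":0,"wz":0,"grip":0}
    - {"x":0,"y":0,"z":0.05,"wx":0,"wy":0,"wz":0,"grip":0}
    - {"x":0,"y":0,"z":0.03,"wx":0,"wy":0,"wz":0,"grip":0}
    - {"x":0,"y":0,"z":0.02,"wx":0,"wy":0,"wz":0,"grip":0}
    - {"x":0,"y":0,"z":0,"wx":0,"wy":0,"wz":0,"grip":0}
    - {"x":0,"y":0,"z":0,"wx":0,"wy":0,"wz":0,"grip":0}
    - {"x":0,"y":0,"z":0,"wx":0,"wy":0,"wz":0,"grip":0}

```text
time: 25.12
eef_pos: [0.6421, 0.0689, 0.1516]
tool_rot: [0.764, 0.645, -0.002, -0.002]
ft_force: [0.2, 0.9, -0.3]
finger_gap: -0.0002
finger_force: 0.0
```

Call:
jog_arm:
  targets:
    - {"x":0,"y":0,"z":0.03,"wx":0,"wy":0,"wz":0,"grip":0}
    - {"x":0,"y":0,"z":0.03,"wx":0,"wy":0,"wz":0,"grip":0}
    - {"x":0,"y":0,"z":0.02,"wx":0,"wy":0,"wz":0,"grip":0}
    - {"x":0,"y":0,"z":0.02,"wx":0,"wy":0,"wz":0,"grip":0}
    - {"x":0,"y":0,"z":0,"wx":0,"wy":0,"wz":0,"grip":0}
    - {"x":0,"y":0,"z":0,"wx":0,"wy":0,"wz":0,"grip":0}
    - {"x":0,"y":0,"z":0,"wx":0,"wy":0,"wz":0,"grip":0}
    - {"x":0,"y":0,"z":0,"wx":0,"wy":0,"wz":0,"grip":0}
    - {"x":0,"y":0,"z":0,"wx":0,"wy":0,"wz":0,"grip":0}
    - {"x":0,"y":0,"z":0,"wx":0,"wy":0,"wz":0,"grip":0}

```text
time: 25.95
eef_pos: [0.6421, 0.0689, 0.1506]
tool_rot: [0.764, 0.645, -0.002, -0.002]
ft_force: [0.1, -0.1, 0.1]
finger_gap: -0.0003
finger_force: 0.1
```

Call:
jog_arm:
  targets:
    - {"x":0,"y":0,"z":0.03,"wx":0,"wy":0,"wz":0,"grip":0}
    - {"x":0,"y":0,"z":0.03,"wx":0,"wy":0,"wz":0,"grip":0}
    - {"x":0,"y":0,"z":0.03,"wx":0,"wy":0,"wz":0,"grip":0}
    - {"x":0,"y":0,"z":0.03,"wx":0,"wy":0,"wz":0,"grip":0}
    - {"x":0,"y":0,"z":0.03,"wx":0,"wy":0,"wz":0,"grip":0}
    - {"x":0,"y":0,"z":0,"wx":0,"wy":0,"wz":0,"grip":0}
    - {"x":0,"y":0,"z":0,"wx":0,"wy":0,"wz":0,"grip":0}
    - {"x":0,"y":0,"z":0,"wx":0,"wy":0,"wz":0,"grip":0}
    - {"x":0,"y":0,"z":0,"wx":0,"wy":0,"wz":0,"grip":0}
    - {"x":0,"y":0,"z":0,"wx":0,"wy":0,"wz":0,"grip":0}

```text
time: 26.78
eef_pos: [0.6421, 0.069, 0.149]
tool_rot: [0.764, 0.645, -0.002, -0.002]
ft_force: [0.4, -0.1, 1.9]
finger_gap: -0.0003
finger_force: 0.7
```

```bash
cat > slope.py <<'E'
from h import *
s=r.get_state(); print(hol(s['eef_pos']).round(4),(s['ft_force']@HM).round(2))
c=cap('side'); P=hol(cloud(c)); g=cv2.cvtColor(c['image'],cv2.COLOR_RGB2HSV)
m=(g[...,1]<60)&(P[...,1]>.025)&(P[...,1]<.066)&(P[...,0]>-.05)&(P[...,0]<.045)&(P[...,2]>.116)&(P[...,2]<.15); A=P[m]
b=np.linalg.lstsq(np.c_[A[:,0]+.072,np.ones(len(A))],A[:,2],rcond=None)[0]; print(len(A),'slope',np.arctan(b[0]),'z hinge',b[1])
E
python3 slope.py
```

```text
[0.0023 0.0105 0.149 ] [0.36 0.   1.87]
513 slope 0.10009816708898549 z hinge 0.11911159700730271
```

Call:
jog_arm:
  targets:
    - {"x":0,"y":0,"z":0.03,"wx":0,"wy":0,"wz":0,"grip":0}
    - {"x":0,"y":0,"z":0.03,"wx":0,"wy":0,"wz":0,"grip":0}
    - {"x":0,"y":0,"z":0.02,"wx":0,"wy":0,"wz":0,"grip":0}
    - {"x":0,"y":0,"z":0,"wx":0,"wy":0,"wz":0,"grip":0}
    - {"x":0,"y":0,"z":0,"wx":0,"wy":0,"wz":0,"grip":0}
    - {"x":0,"y":0,"z":0,"wx":0,"wy":0,"wz":0,"grip":0}
    - {"x":0,"y":0,"z":0,"wx":0,"wy":0,"wz":0,"grip":0}
    - {"x":0,"y":0,"z":0,"wx":0,"wy":0,"wz":0,"grip":0}
    - {"x":0,"y":0,"z":0,"wx":0,"wy":0,"wz":0,"grip":0}
    - {"x":0,"y":0,"z":0,"wx":0,"wy":0,"wz":0,"grip":0}

```text
time: 27.67
eef_pos: [0.642, 0.0689, 0.1482]
tool_rot: [0.764, 0.645, -0.002, -0.002]
ft_force: [0.2, 0.2, 1.4]
finger_gap: -0.0
finger_force: 0.4
```

```bash
python3 slope.py
```

```text
[0.0022 0.0105 0.1482] [0.18 0.21 1.38]
505 slope 0.09527881678116183 z hinge 0.11882111890902364
```

The cover follows down under only 1.4 N, so the roll is settling. Continuing gently.

Call:
jog_arm:
  targets:
    - {"x":0,"y":0,"z":0.02,"wx":0,"wy":0,"wz":0,"grip":0}
    - {"x":0,"y":0,"z":0.02,"wx":0,"wy":0,"wz":0,"grip":0}
    - {"x":0,"y":0,"z":0.02,"wx":0,"wy":0,"wz":0,"grip":0}
    - {"x":0,"y":0,"z":0.02,"wx":0,"wy":0,"wz":0,"grip":0}
    - {"x":0,"y":0,"z":0.02,"wx":0,"wy":0,"wz":0,"grip":0}
    - {"x":0,"y":0,"z":0,"wx":0,"wy":0,"wz":0,"grip":0}
    - {"x":0,"y":0,"z":0,"wx":0,"wy":0,"wz":0,"grip":0}
    - {"x":0,"y":0,"z":0,"wx":0,"wy":0,"wz":0,"grip":0}
    - {"x":0,"y":0,"z":0,"wx":0,"wy":0,"wz":0,"grip":0}
    - {"x":0,"y":0,"z":0,"wx":0,"wy":0,"wz":0,"grip":0}

```text
time: 28.55
eef_pos: [0.6421, 0.0689, 0.1473]
tool_rot: [0.764, 0.645, -0.002, -0.002]
ft_force: [1.3, -0.2, 2.9]
finger_gap: -0.0
finger_force: 1.2
```

Call:
jog_arm:
  targets:
    - {"x":0,"y":0,"z":0.02,"wx":0,"wy":0,"wz":0,"grip":0}
    - {"x":0,"y":0,"z":0.02,"wx":0,"wy":0,"wz":0,"grip":0}
    - {"x":0,"y":0,"z":0.02,"wx":0,"wy":0,"wz":0,"grip":0}
    - {"x":0,"y":0,"z":0.02,"wx":0,"wy":0,"wz":0,"grip":0}
    - {"x":0,"y":0,"z":0,"wx":0,"wy":0,"wz":0,"grip":0}
    - {"x":0,"y":0,"z":0,"wx":0,"wy":0,"wz":0,"grip":0}
    - {"x":0,"y":0,"z":0,"wx":0,"wy":0,"wz":0,"grip":0}
    - {"x":0,"y":0,"z":0,"wx":0,"wy":0,"wz":0,"grip":0}
    - {"x":0,"y":0,"z":0,"wx":0,"wy":0,"wz":0,"grip":0}
    - {"x":0,"y":0,"z":0,"wx":0,"wy":0,"wz":0,"grip":0}

```text
time: 29.38
eef_pos: [0.6422, 0.0689, 0.1469]
tool_rot: [0.764, 0.645, -0.002, -0.002]
ft_force: [-1.6, -0.6, 7.6]
finger_gap: -0.0003
finger_force: 3.8
```

```bash
python3 slope.py
```

```text
[0.0025 0.0105 0.1469] [-1.45 -0.89  7.59]
498 slope 0.0781607960033717 z hinge 0.11919352768430282
```

Slope is 0.078 and the force is now rising, so the roll has bottomed in its cups. I retreat and check everything.

Call:
jog_arm:
  targets:
    - {"x":0,"y":0,"z":-0.3,"wx":0,"wy":0,"wz":0,"grip":0}
    - {"x":0,"y":0,"z":-1,"wx":0,"wy":0,"wz":0,"grip":0}
    - {"x":0,"y":0,"z":-2,"wx":0,"wy":0,"wz":0,"grip":0}
    - {"x":0,"y":-1,"z":-3,"wx":0,"wy":0,"wz":0,"grip":0}
    - {"x":0,"y":-2,"z":-3,"wx":0,"wy":0,"wz":0,"grip":0}
    - {"x":0,"y":-3,"z":-3,"wx":0,"wy":0,"wz":0,"grip":0}
    - {"x":0,"y":-3,"z":-2,"wx":0,"wy":0,"wz":0,"grip":0}
    - {"x":0,"y":-3,"z":-1,"wx":0,"wy":0,"wz":0,"grip":0}
    - {"x":0,"y":-3,"z":0,"wx":0,"wy":0,"wz":0,"grip":0}
    - {"x":0,"y":-2,"z":0,"wx":0,"wy":0,"wz":0,"grip":0}

```text
time: 30.27
eef_pos: [0.4736, 0.0978, 0.3012]
tool_rot: [0.764, 0.646, -0.002, -0.002]
ft_force: [0.2, 0.4, 0.0]
finger_gap: 0.0001
finger_force: 0.0
```

Call:
jog_arm:
  targets:
    - {"x":0,"y":-2,"z":0,"wx":0,"wy":0,"wz":0,"grip":0}
    - {"x":0,"y":0,"z":0,"wx":0,"wy":0,"wz":0,"grip":0}
    - {"x":0,"y":0,"z":0,"wx":0,"wy":0,"wz":0,"grip":0}
    - {"x":0,"y":0,"z":0,"wx":0,"wy":0,"wz":0,"grip":0}
    - {"x":0,"y":0,"z":0,"wx":0,"wy":0,"wz":0,"grip":0}
    - {"x":0,"y":0,"z":0,"wx":0,"wy":0,"wz":0,"grip":0}
    - {"x":0,"y":0,"z":0,"wx":0,"wy":0,"wz":0,"grip":0}
    - {"x":0,"y":0,"z":0,"wx":0,"wy":0,"wz":0,"grip":0}
    - {"x":0,"y":0,"z":0,"wx":0,"wy":0,"wz":0,"grip":0}
    - {"x":0,"y":0,"z":0,"wx":0,"wy":0,"wz":0,"grip":0}

```text
time: 31.1
eef_pos: [0.4562, 0.1005, 0.3]
tool_rot: [0.764, 0.645, -0.002, -0.002]
ft_force: [0.3, -0.2, 0.1]
finger_gap: -0.0001
finger_force: 0.0
```

```bash
python3 slope.py; python3 meas.py | grep -E "face|nub"; python3 - <<'E'
from h import *
c=cap('side'); a=c['image']; b=np.load('/tmp/side0.npz')['image']
for n,(x0,y0,x1,y1) in dict(mug=(228,190,264,234),bottle=(268,132,300,204),diff=(238,345,285,410),plant=(280,310,370,420)).items():
    print(n,np.abs(a[y0:y1,x0:x1].astype(int)-b[y0:y1,x0:x1]).mean().round(2))
save('side7',np.hstack([cv2.resize(a[150:320,230:380],None,fx=3.2,fy=3.2,interpolation=cv2.INTER_CUBIC)]))
E
```

```text
[-0.1862  0.0102  0.3   ] [ 0.35 -0.18  0.06]
496 slope 0.08203095095944807 z hinge 0.1190907359302928
face n 190 y at axis 0.0605 tilt deg (up +) -0.1 yaw 0.1
face circle x,z,r [array([ -2.7, 102.1]), np.float64(38.3)]
nub 0.055 19 [-0.0117  0.0571  0.0922] [0.0113 0.0599 0.1147]
nub 0.06 55 [-0.0119  0.0601  0.0809] [0.0107 0.065  0.1166]
nub 0.065 4 [-0.0095  0.0651  0.1007] [0.0005 0.0669 0.107 ]
mug 4.32
bottle 3.31
diff 2.81
plant 3.11
```

View pics/side7.png

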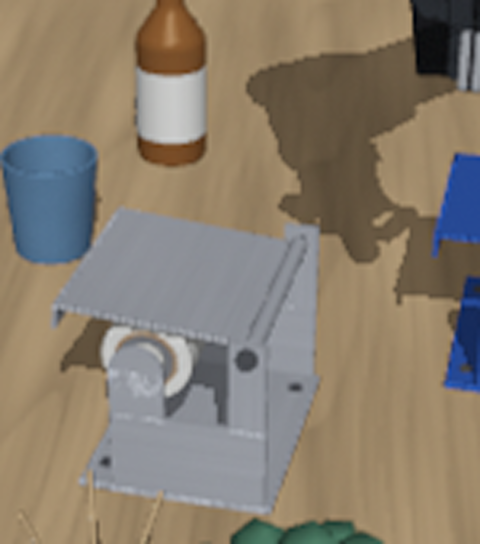

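The cover lies on the roll at slope 0.082. The roll face is at y = 60.5 mm with no tilt (left end at crop (145,365)), and the bystanders have not moved. Handing in.

```bash
python3 -c "
from plant import r
print(r.close_job())"
```

```text
the job is handed in; nothing more can be done
None
```

The job is handed in: the roll sits level in the steel holder, left end measured home (right end not seen directly), the cover lies on it at about 0.08 rad, and the mug, bottle, diffuser and plant have not moved; one possible mark against it is that the cover edge wedged under a finger link during the push and the wrist read about 52 N for a moment, which may count against the 40 N limit on the arm and gripper body.

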